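# Swing the snack-bar dispenser round the rail post into its corner

## Robot

A 6-joint arm with a two-finger parallel gripper is mounted at the origin on the work surface. World frame = base frame: x ahead of the robot, y to its left, z up, the work surface at z = 0. Lengths are in mm, angles in degrees, forces in N, time in s.
With the tool pointing down it reaches from about 300 to 875 mm from the base axis. Payload 6.4 kg.
Tool frame: the origin (TCP) lies between the finger pads; the fingertips stand 14 mm ahead of it and the grasp point (between the pads) lies 5 mm behind it (ctrl.tip_reach is the distance from the TCP to the fingertips, in mm); z points along the fingers, y is the direction in which the jaws open and shut (so a half turn about z gives the same grasp; the last joint's range is limited). The gripper opens to 85 mm and grips with 20 to 120 N. Pads are 22 mm wide; open, the fingers measure 114 mm over their backs; the gripper's body (76 mm by 85 mm) begins 54 mm behind the grasp point. The pads swing forward as they close: fully open they stand 13 mm farther back than shut.
Start: joints at [62.435, 10.359, 92.074, -0, 77.567, -11.82], TCP at [156.017, 553.444, 245.288] pointing down, gripper open.
Joint ranges: [-171.53, 171.53], [-51.25, 118.39], [17.06, 147.69], [-65.23, 245.23], [0, 150.52], [-178.68, 178.68]. Speed limits (degrees/s): [147.25, 147.25, 172.46, 180, 180, 180].

## Interface

Orientations are given as a 3x3 rotation matrix whose columns are the frame's x, y, z axes.
In Python, from station import ctrl, viewer gives the robot as it stands. The module is installed in compiled form; this text tells all that it offers.
- The arm moves only by the tool servo_tool, never from a script. Its argument "motion" is a list of rows, each an object with "slide": the shift along the world's x, y, z in m, a list of three; "angular": the turn, a rotation vector about the world's x, y, z in rad, a list of three; "fingers": the opening, from 0 (shut) to 1 (fully open). In form: [{"slide": [dx, dy, dz], "angular": [ax, ay, az], "fingers": fingers}, ...]. A call has 1 to 12 rows; each row is the pose to reach, as a shift and turn from the pose commanded when the call began; what a row does not reach only later rows make up. A row lasts 1/8 s, in which the tool goes at most 62.5 mm and 10.7 degrees, less where a joint would pass 70% of its speed; a pose out of reach is approached as far as the arm can. A call with a gripper value outside its range is refused whole. The fingers move at their own pace and stop on an object; the grip force is fixed at half the most. Time passes only in rows, so rows that repeat a pose let the fingers close. It gives the time, the measured TCP pose, the force and the opening at its end, in the units of the state.
- ctrl.read_state(): the state, without advancing time (a new reading comes with each control period).
- viewer.grab_frame(name): name is "scene" or "top" or "wrist"; returns (picture, depth): 384x512x3 uint8, red, green, blue; 384x512 float32, mm along the optical axis (not along the pixel's ray), 0 where there is no reading.
- viewer.camera_params(name): a dict with "vfov" (degrees; the focal length in pixels is half the picture's height over the tangent of half this angle, whatever the lens; pixels are square), "cx", "cy" (the principal point, pixels), "origin" and "attitude" of the camera in the world. Camera axes: x right, y up, looking along -z (the intrinsics and any distortion apply to the point x, -y, -z); pixel columns grow to the right and rows downward; lengths in mm; the calibration is good to about 2 mm. A picture is of the moment at which its call begins: read the wrist's pose just before it. camera_params takes no time and is no camera call; for the wrist camera it gives the pose at the moment of the call.
- ctrl.close_job(): hands the job in, once; it reports no verdict.
The state is a dict: "time": time; "joints": joint angles; "qvel": joint speeds; "effort": joint torques, N m; "ee_pos": TCP position; "tool_rot": TCP orientation; "wrist_force": force on the tool from outside, world axes, zero at the start; "torque": the same for the moment, N m; "finger_gap": opening from 0.0 (shut) to 1.0 (fully open).
Only numpy, scipy, OpenCV 4.12 (cv2) and the standard library are available. Lean on these libraries where they do the work, as an engineer would, in place of code of your own. Each camera call takes 0.05 s, during which the arm holds its last target.

## Task

The square snack-bar dispenser stands with its serving slot looking sideways along the counter. Without lifting or tipping it, push it against the free end post of the corner guard rail and swing it a quarter turn clockwise round that post so that the slot faces the customers, press its slot side firmly (with some 12 N) against the front rail, and then slide it along and press it as firmly home against the side rail, so that it is left square in the corner. Feel your way gently: neither push it nor let it bear on the post or a rail with more than 20 N, and leave everything else on the counter where it is.

Things in the scene. Friction and masses are not known exactly. Their poses are not given: they have to be found in the camera images.
- dispenser_mid (a point): Centre (half-way up, 35 mm) of the loose dispenser: square pale wooden box, 150 x 150 mm, 70 mm high, about 0.5 kg, clear top flush with its walls, snack bars inside; too wide to grip. Its x axis points out of the slot side, z up. At the start the slot side faces the side rail (box x along guard y, within 9 degrees) and the end post is in front of its customers' half, some 15 to 90 mm away.
- dispenser_slot (a point): Centre of the slot side: the outer wooden face with a serving slot 102 mm wide and 28 mm high, from 28 to 56 mm up, in which the bar ends show (8 mm deep). This point is 75 mm from the box's centre along its x axis, 35 mm up. The other three sides are plain.
- dispenser: The same box; origin at the centre of its underside, axes as dispenser_mid. It slides on the counter when pushed with roughly 2 to 6 N.
- guard: L-shaped corner guard rail of plain 20 mm steel tube, rigid, screwed to the counter. Origin: foot of its free end post, on the axis, at counter height. x points to the customers (away from the robot), y along the front rail from end post to corner. Box home in the corner: centre at guard (-85, 60) mm, box x along guard x, slot side at guard x = -10, its side at guard y = 135 mm.
- end_post: The free end post at guard (0,0): upright tube 20 mm in diameter, 79 mm high; origin at its foot. The box turns on it.
- front_rail: Front rail, a low tube of 20 mm diameter along guard y from the end post (0, 0) past the corner (0, 145) to (0, 340) mm, axis 16 mm up, with posts (79 mm high) at the corner and at its far end. Origin as guard.
- side_rail: Side rail, the same low tube from the corner, guard (0, 145), to (-135, 145) mm, axis 16 mm up, with a post (79 mm high) at its far end. Origin as guard.
- jar_a: Bystander: jar, 62 mm in diameter, 85 mm high, in the next bay, beyond the side rail. Origin at its underside, as for all bystanders.
- jar_b: Bystander: the same kind of jar, in the next bay.
- jar_c: Bystander: jar with a black lid, 62 mm in diameter, 85 mm high, on the customers' side, to the right.
- cup: Bystander: white cup, 82 mm across, 85 mm high, on the customers' side of the front rail.
- measure: Bystander: low round steel measure, 100 mm across, 42 mm high, on the robot's side.
- napkins: Bystander: steel napkin holder, 50 x 120 mm, 79 mm high, to the left on the customers' side.
- scoop: Bystander: blue scoop lying on the counter to the right, 190 mm long with its handle, 75 mm wide, 42 mm high; origin near the back of its bowl.
There are look-alikes about, which are no part of the job. Leave any blue look-alike of the dispenser alone.

How it is judged:
By the outcome, as a careful person would: the job done as asked, in the order asked, and still so for the second after the job is handed in, with the robot touching nothing.
It also fails if it takes over 72 s, if anything falls off the work surface, if the arm or the gripper's body presses on something with over 40 N, if the wrist force passes 120 N, or if a joint passes its speed limit or range.

## Working session

There is one attempt and no reset: what is moved stays moved. The work goes in short steps, Python scripts to look and compute and a tool call to move; the robot and the scene stay as the last step left them, time stands still between calls to the robot, and variables do not carry over. Pictures are saved under pics/ and viewed, and the job is handed in when it is done.

Besides the shell and the picture viewer there is one more tool, called after "Emit:" by a JSON object that holds its "api" and its "payload". servo_tool: Moves the arm, as the interface text tells. Its arguments: {"type":"object","properties":{"motion":{"type":"array","items":{"type":"object","properties":{"slide":{"type":"array","items":{"type":"number"}},"angular":{"type":"array","items":{"type":"number"}},"fingers":{"type":"number"}}}}},"required":["motion"]}

```bash
mkdir -p pics; ls; python3 - <<'E'
from station import ctrl, viewer
import cv2,numpy as np
s=ctrl.read_state(); print(s)
for n in ("scene","top","wrist"):
    p=viewer.camera_params(n); print(n,p)
    im,d=viewer.grab_frame(n); np.savez(f'pics/{n}0.npz',im=im,d=d)
    cv2.imwrite(f'pics/{n}0.png',im[:,:,::-1])
    print(d.min(),d.max())
E
```

```text
pics
{'time': 0.0, 'joints': array([ 6.24343695e+01,  1.04012518e+01,  9.21335196e+01,  1.49522993e-03,
        7.75658809e+01, -1.18190917e+01]), 'qvel': array([-0.01436962,  0.02151903, -0.07851077, -0.0186928 , -0.00171141,
        0.08034835]), 'effort': array([-4.46597214e-04, -4.44858134e+01, -3.51338947e+01, -8.55812368e-05,
        8.89572082e-03,  5.09565416e-05]), 'ee_pos': array([155.75841488, 552.94816091, 244.37470077]), 'tool_rot': array([[-9.62469941e-01,  2.71387021e-01, -8.35536200e-04],
       [ 2.71388034e-01,  9.62468777e-01, -1.54550080e-03],
       [ 3.84748647e-04, -1.71425259e-03, -9.99998457e-01]]), 'wrist_force': array([0.25969745, 0.60532699, 0.70737752]), 'torque': array([ 0.05579632, -0.03798496, -0.05560607]), 'finger_gap': 1.0007735061363927}
scene {'vfov': 53.05909964069753, 'cx': 249.6407670445969, 'cy': 192.87877836187266, 'origin': array([1114.0176384 ,  -62.57440249, 1137.67444083]), 'attitude': array([[ 3.41308484e-02, -8.77385963e-01,  4.78569700e-01],
       [ 9.99417295e-01,  2.97745736e-02, -1.66896635e-02],
       [ 3.94067780e-04,  4.78860467e-01,  8.77890937e-01]])}
0.0 2987.9744
top {'vfov': 56.545603726149544, 'cx': 250.63887198154586, 'cy': 190.7064355511442, 'origin': array([ 343.18952715,  -71.04515161, 1188.65965446]), 'attitude': array([[-0.01980837,  0.98812021, -0.15240108],
       [-0.99940476, -0.02387525, -0.02490167],
       [-0.02824446,  0.1518171 ,  0.98800497]])}
0.0 2149.9302
wrist {'vfov': 67.19925207003651, 'cx': 256.57211086393045, 'cy': 194.48884571943296, 'origin': array([ 74.41156592, 575.9829951 , 374.31287974]), 'attitude': array([[ 0.27046091, -0.90934102, -0.31614838],
       [ 0.96273033,  0.25508753,  0.0898925 ],
       [-0.00109742, -0.32867804,  0.94444139]])}
0.0 512.6273
```

View pics/scene0.png

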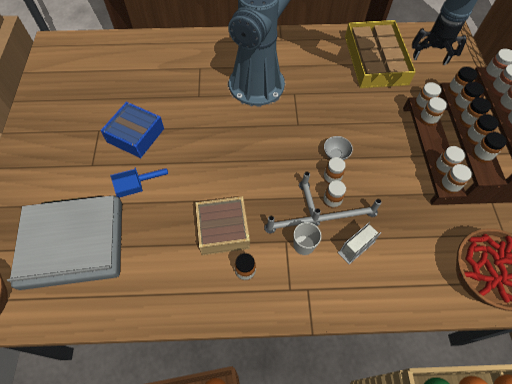

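View pics/top0.png

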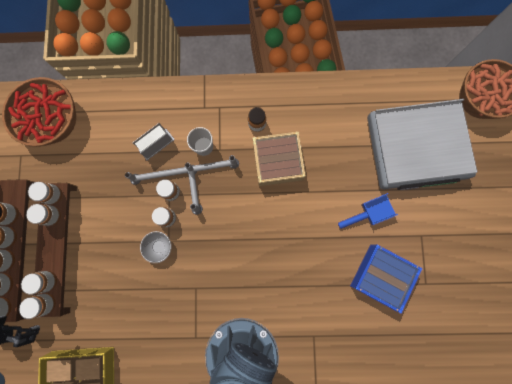

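View pics/wrist0.png

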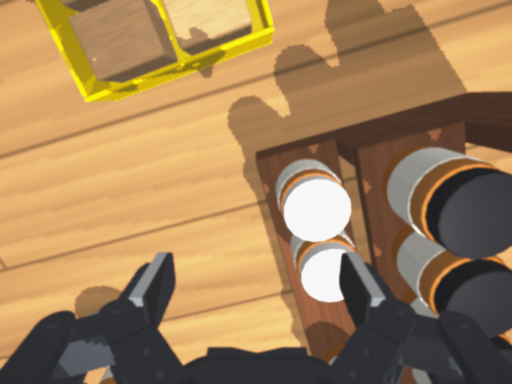

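The scene view has the pale box at (222,224), a blue look-alike at (133,129), a yellow tray at (380,53), a grey case at (67,240) and crates beyond the counter. The top view shows the pale box at (278,157), the blue one at (388,278) and the yellow tray at (75,365). The guard's free end post is at (233,161) in the top view, its corner at (190,170) and its far end at (130,178). I choose the pale box. Next I'll crop it closely and measure.

```bash
cat > h.py <<'E'
import numpy as np,cv2
from station import ctrl, viewer
def cam(n):
    p=viewer.camera_params(n); f=192/np.tan(np.radians(p['vfov']/2)); return p,f
def cloud(n,d,p=None):
    p,f=cam(n) if p is None else p
    v,u=np.mgrid[:384,:512]
    P=np.stack([(u-p['cx'])/f*d,-(v-p['cy'])/f*d,-d],-1)
    W=P@p['attitude'].T+p['origin']; W[d==0]=np.nan
    return W
def onplane(n,uv,z):
    p,f=cam(n); uv=np.atleast_2d(np.asarray(uv,float))
    r=np.stack([(uv[:,0]-p['cx'])/f,-(uv[:,1]-p['cy'])/f,-np.ones(len(uv))],-1)@p['attitude'].T
    t=(z-p['origin'][2])/r[:,2]; return p['origin']+r*t[:,None]
def project(n,X):
    p,f=cam(n); c=(np.atleast_2d(X)-p['origin'])@p['attitude']
    return np.stack([p['cx']+f*c[:,0]/-c[:,2],p['cy']-f*c[:,1]/-c[:,2]],-1)
E
python3 - <<'E'
from h import *
for n,(a,b,c,d_) in {'top':(90,300,90,260),'scene':(180,390,150,270)}.items():
    z=np.load(f'pics/{n}0.npz'); im,d=z['im'],z['d']; W=cloud(n,d)
    cv2.imwrite(f'pics/{n}crop0.png',cv2.resize(im[c:d_,a:b,::-1],None,fx=3.5,fy=3.5,interpolation=cv2.INTER_CUBIC))
    Z=W[...,2]; print(n,'counter z',np.nanmedian(Z[200:300,200:350]))
    u,v=(278,157) if n=='top' else (222,222)
    print('box ctr',W[v,u])
    # box by height
    m=((Z>58)&(Z<80)).astype(np.uint8)
    k,lab,st,ce=cv2.connectedComponentsWithStats(m)
    for i in range(1,k):
        if st[i,4]>20 : print(i,st[i],ce[i],np.nanmedian(W[lab==i],0).round(1))
E
```

```text
top counter z 0.6186877886382263
box ctr [ 623.0621224  -132.88263071   70.18330674]
2 [ 462   59   50   60 1399] [487.87133667  88.82273052] [ 827.9 -815.9   75.8]
9 [   2   77   73   70 1893] [ 36.02482831 111.04701532] [800.2 668.9  75.6]
41 [ 371  101  106   86 6105] [423.48779689 143.26748567] [ 653.2 -594.5   77. ]
48 [ 23 104  11  11  26] [ 27.61538462 108.26923077] [813.4 696.   78.1]
55 [248 115  18  12  52] [256.44230769 122.05769231] [739.6 -67.8  62.3]
59 [133 123  36  32 486] [150.23251029 138.16049383] [696.6 281.6  74.2]
66 [188 128  23  18  85] [195.72941176 133.67058824] [713.8 137.8  70.3]
67 [ 253  131   52   52 2150] [278.39395349 156.83023256] [ 623.7 -134.4   69.3]
80 [198 144  14   9  22] [205.36363636 149.5       ] [651.4 100.   67.9]
86 [229 156   6   6  24] [231.54166667 158.875     ] [618.8  16.5  74.9]
88 [184 162   8   7  35] [187.48571429 165.34285714] [602.5 158.7  75.3]
89 [125 172   8   7  33] [128.51515152 175.18181818] [575.2 348.   74. ]
95 [  35  183   33  134 1882] [ 53.15249734 249.11849097] [346.4 578.3  60.5]
96 [164 183  12  16  44] [171.5909
[... 1707 characters left out ...]
2 202.07894737] [580.7 352.   74.1]
22 [313 209   8   7  36] [316.38888889 212.30555556] [608.4 159.1  73.6]
23 [268 215   6   8  34] [270.41176471 219.05882353] [628.2  16.7  75.7]
24 [295 223  25  21 110] [309.08181818 229.1       ] [655.6 136.1  69.1]
25 [343 222  35  34 501] [360.95808383 238.62275449] [699.  281.   74.2]
26 [ 456  229   56   81 1275] [483.68235294 258.92941176] [761.3 615.8  75.8]
33 [294 239  23  11  47] [302.89361702 246.23404255] [720.2 106.4  70.7]
52 [235 263  20  12  57] [244.26315789 270.22807018] [783.4 -66.9  62.4]
64 [  0 274   4  29  75] [  1.25333333 288.14666667] [ 811.9 -741.5   73. ]
72 [493 278  19  26 159] [503.02515723 289.98742138] [863.6 645.5  76.4]
```

View crops.

View pics/topcrop0.png

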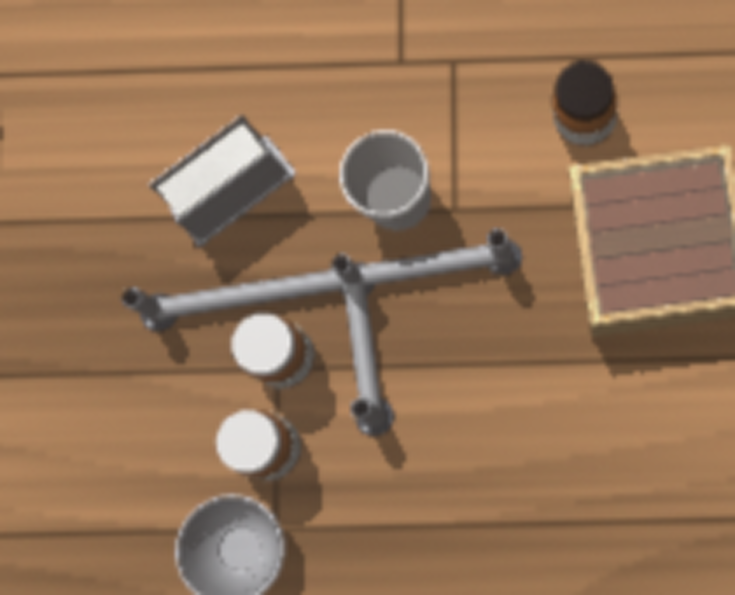

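View pics/scenecrop0.png

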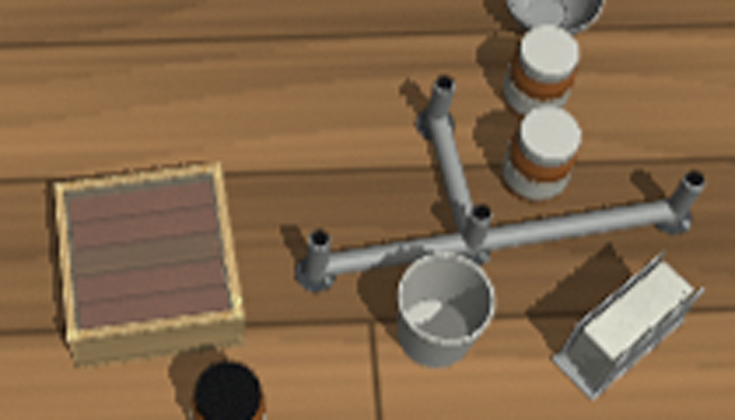

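```bash
cat >> h.py <<'E'
def boxpose(n,im,d,guess,z=70):
    W=cloud(n,d); Z=W[...,2]
    m=((np.abs(Z-69)<9)&(np.hypot(W[...,0]-guess[0],W[...,1]-guess[1])<125)).astype(np.uint8)
    k,lab,st,ce=cv2.connectedComponentsWithStats(m); i=1+np.argmax(st[1:,4])
    v,u=np.nonzero(lab==i); P=onplane(n,np.stack([u,v],-1),z)[:,:2]
    (c,s,a)=cv2.minAreaRect(P.astype(np.float32)); return np.array(c),s,a
E
python3 - <<'E'
from h import *
pts={'top':[(232,158),(187.4,165.4),(127.1,174.6),(193.7,206.9)],'scene':[(271.1,217.7),(317.4,210.9),(378,201.1),(306.9,173.7)]}
M=np.array([[0,0],[0,145],[0,340],[-135,145.]])
for n in pts:
    P=onplane(n,pts[n],79)[:,:2]; print(n,P.round(1).tolist())
    a=M-M.mean(0);b=P-P.mean(0); U,S,V=np.linalg.svd(a.T@b); R=(U@V).T
    o=P.mean(0)-R@M.mean(0); ang=np.degrees(np.arctan2(R[1,0],R[0,0]))
    print(' guard o',o.round(1),'ang',ang.round(2),'res',(P-(M@R.T+o)).round(1).tolist())
    z=np.load(f'pics/{n}0.npz'); c,s,an=boxpose(n,z['im'],z['d'],(624,-134)); print(' box',c,s,an, 'in guard',R.T@(c-o))
E
```

```text
top [[621.5, 14.4], [601.1, 157.5], [576.0, 351.3], [467.3, 136.7]]
 guard o [621.6  13.6] ang 7.91 res [[-0.0, 0.8], [-0.5, 0.3], [1.2, 0.9], [-0.6, -2.0]]
 box [ 624.41125488 -133.98454285] (152.694091796875, 149.98377990722656) 6.345033168792725 in guard [ -17.48681813 -146.57006884]
scene [[624.7, 19.6], [606.7, 162.5], [579.4, 354.2], [472.8, 144.4]]
 guard o [625.5  18.6] ang 7.72 res [[-0.8, 1.0], [0.6, 0.1], [-0.4, -1.3], [0.5, 0.2]]
 box [ 626.2890625  -131.43719482] (154.8155975341797, 149.93223571777344) 6.141249656677246 in guard [ -19.35031892 -148.82692896]
```

```bash
python3 - <<'E'
from h import *
print(ctrl.tip_reach)
print('jar_c',onplane('top',[(90+584/3.5,90+97/3.5)],85),onplane('scene',[(180+229/3.5,150+393/3.5)],85))
E
```

```text
14.0
jar_c [[751.35324177 -68.03467767  85.        ]] [[764.03654227 -62.17002459  85.        ]]
```

Emit:
{"api": "servo_tool", "payload": {"motion": [{"slide":[0.02,-0.03,0],"angular":[0,0,-0.05],"fingers":1},{"slide":[0.05,-0.07,0],"angular":[0,0,-0.1],"fingers":1},{"slide":[0.085,-0.118,0],"angular":[0,0,-0.15],"fingers":1},{"slide":[0.12,-0.166,0],"angular":[0,0,-0.2],"fingers":1},{"slide":[0.155,-0.214,0],"angular":[0,0,-0.25],"fingers":1},{"slide":[0.19,-0.262,0],"angular":[0,0,-0.3],"fingers":1},{"slide":[0.225,-0.31,0],"angular":[0,0,-0.35],"fingers":1},{"slide":[0.26,-0.358,0],"angular":[0,0,-0.403],"fingers":1},{"slide":[0.295,-0.406,0],"angular":[0,0,-0.403],"fingers":1},{"slide":[0.33,-0.454,0],"angular":[0,0,-0.403],"fingers":1},{"slide":[0.365,-0.502,0],"angular":[0,0,-0.403],"fingers":1},{"slide":[0.4,-0.55,0],"angular":[0,0,-0.403],"fingers":1}]}}

```text
time: 1.65
ee_pos: [556.8, 1.7, 245.1]
tool_rot: [[-0.779, 0.627, -0.0], [0.627, 0.779, 0.0], [0.0, 0.0, -1.0]]
wrist_force: [0.5, 0.3, -0.1]
finger_gap: 1.0
```

Emit:
{"api": "servo_tool", "payload": {"motion": [{"slide":[0.03,-0.04,-0.01],"angular":[0,0,0],"fingers":1},{"slide":[0.06,-0.08,-0.03],"angular":[0,0,0],"fingers":1},{"slide":[0.09,-0.12,-0.055],"angular":[0,0,0],"fingers":1},{"slide":[0.115,-0.155,-0.08],"angular":[0,0,0],"fingers":1},{"slide":[0.135,-0.18,-0.1],"angular":[0,0,0],"fingers":1},{"slide":[0.149,-0.2,-0.12],"angular":[0,0,0],"fingers":1},{"slide":[0.149,-0.2,-0.12],"angular":[0,0,0],"fingers":1}]}}

```text
time: 2.52
ee_pos: [703.7, -197.5, 121.9]
tool_rot: [[-0.778, 0.628, -0.004], [0.628, 0.778, 0.002], [0.005, -0.001, -1.0]]
wrist_force: [-0.3, -0.1, -1.0]
finger_gap: 0.996
```

```bash
cat > look.py <<'E'
import sys
from h import *
tag=sys.argv[1]; g=[float(x) for x in sys.argv[2:4]]
s=ctrl.read_state(); print(s['time'],s['ee_pos'].round(1),'F',s['wrist_force'].round(1))
a=np.radians(7.8); R=np.array([[np.cos(a),-np.sin(a)],[np.sin(a),np.cos(a)]])
print('tcp guard',(R.T@(s['ee_pos'][:2]-[623.5,16])).round(1),'F guard',(R.T@s['wrist_force'][:2]).round(1))
for n in sys.argv[4:]:
    im,d=viewer.grab_frame(n); np.savez(f'pics/{n}{tag}.npz',im=im,d=d)
    if n!='wrist':
        c,sz,an=boxpose(n,im,d,g); o={'top':[621.6,13.6],'scene':[625.5,18.6]}[n]
        print(n,'box',c.round(1),np.round(sz,1),round(an,1),'guard',(R.T@(c-o)).round(1))
        u,v=project(n,[[c[0],c[1],40]])[0].astype(int); u=np.clip(u,90,421);v=np.clip(v,70,313)
        im=cv2.resize(im[v-70:v+70,u-90:u+90],None,fx=4,fy=4,interpolation=cv2.INTER_CUBIC)
    cv2.imwrite(f'pics/{n}{tag}.png',im[:,:,::-1])
E
python3 look.py 1 624 -134 wrist top scene
```

```text
2.525 [ 703.7 -197.5  121.9] F [-0.3 -0.1 -1. ]
tcp guard [  50.5 -222.4] F guard [-0.3 -0.1]
top box [683.4 -58.7] [ 9.7 16.8] 88.8 guard [ 51.4 -80. ]
scene box [ 624.6 -118.1] [154.4 123.1] 6.1 guard [ -19.4 -135.3]
```

View pics/wrist1.png

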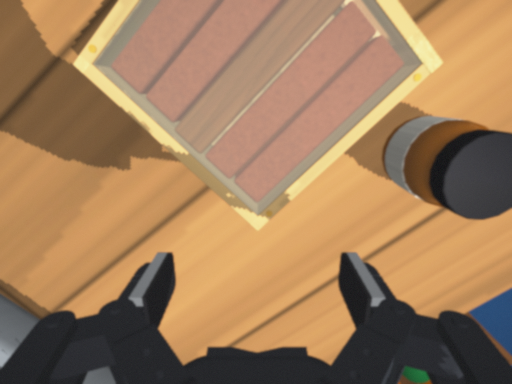

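View pics/scene1.png

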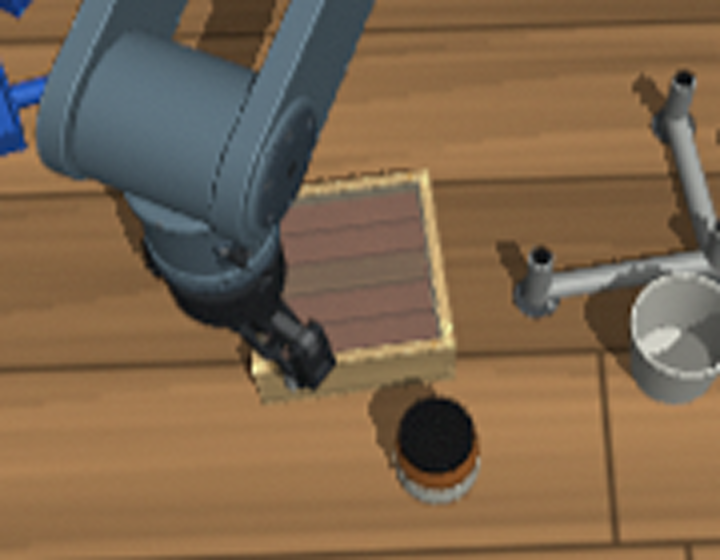

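View pics/top1.png

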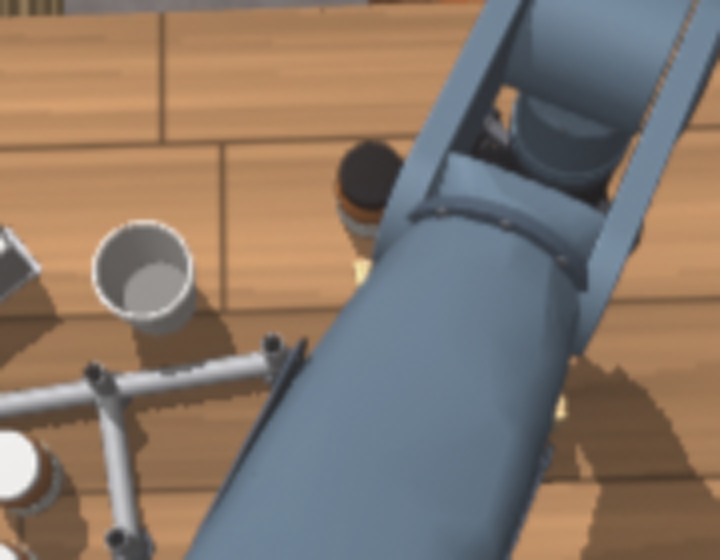

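```bash
python3 - <<'E'
from h import *
P=onplane('wrist',[(262,228),(76,64),(441,64)],70)[:,:2]; print(P)
for q in P[1:]: v=q-P[0]; print(np.hypot(*v),np.degrees(np.arctan2(v[1],v[0])))
print('ctr',P[1:].mean(0))
print('jar', onplane('wrist',[(487,172)],85))
print(ctrl.read_state()['ee_pos'])
E
```

```text
[[ 711.49428231 -196.00134082]
 [ 559.7335425  -215.14088881]
 [ 694.03786154  -47.81263254]]
152.962885837483 -172.81200031571134
149.21333683066214 96.71840018149393
ctr [ 626.88570202 -131.47676067]
jar [[762.00678857 -61.46627036  85.        ]]
[ 704.92753897 -195.81354243  125.83049521]
```

The wrist view shows the pale box's corner at (262,228), centred between the fingertips (160,265) and (350,265). Rays at z=70 give sides of 149 to 153 mm, which matches 150. My plan is to straddle this corner with the open fingers and use it as a cradle. I'm descending now.

Emit:
{"api": "servo_tool", "payload": {"motion": [{"slide":[0,0,-0.015],"angular":[0,0,0],"fingers":1},{"slide":[0,0,-0.035],"angular":[0,0,0],"fingers":1},{"slide":[0,0,-0.055],"angular":[0,0,0],"fingers":1},{"slide":[0,0,-0.075],"angular":[0,0,0],"fingers":1},{"slide":[0,0,-0.09],"angular":[0,0,0],"fingers":1},{"slide":[0,0,-0.098],"angular":[0,0,0],"fingers":1},{"slide":[0,0,-0.098],"angular":[0,0,0],"fingers":1},{"slide":[0,0,-0.098],"angular":[0,0,0],"fingers":1}]}}

```text
time: 3.68
ee_pos: [705.7, -196.9, 28.2]
tool_rot: [[-0.779, 0.627, 0.001], [0.627, 0.779, -0.001], [-0.001, 0.0, -1.0]]
wrist_force: [-0.1, 0.9, 1.0]
finger_gap: 0.999
```

```bash
python3 look.py 2 624 -134 wrist scene
```

```text
3.675 [ 705.7 -196.9   28.2] F [-0.1  0.9  1. ]
tcp guard [  52.5 -222.1] F guard [-0.   0.9]
scene box [ 624.3 -114.4] [154.6 115.5] 6.1 guard [ -19.2 -131.6]
```

View pics/wrist2.png

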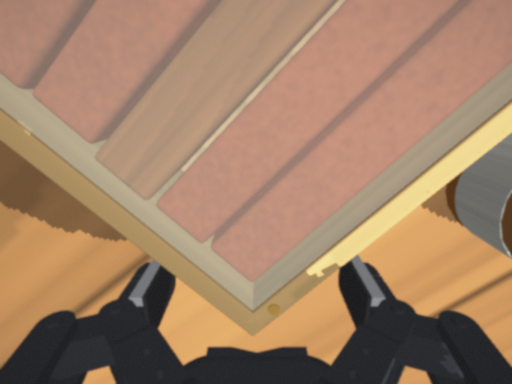

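View pics/scene2.png

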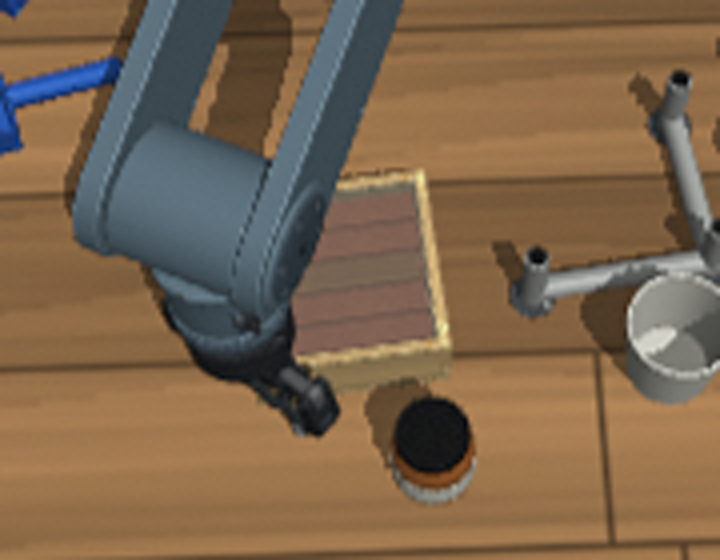

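Emit:
{"api": "servo_tool", "payload": {"motion": [{"slide":[-0.004,0.003,0],"angular":[0,0,0],"fingers":1},{"slide":[-0.008,0.0065,0],"angular":[0,0,0],"fingers":1},{"slide":[-0.011,0.009,0],"angular":[0,0,0],"fingers":1},{"slide":[-0.014,0.0115,0],"angular":[0,0,0],"fingers":1},{"slide":[-0.016,0.013,0],"angular":[0,0,0],"fingers":1},{"slide":[-0.018,0.0145,0],"angular":[0,0,0],"fingers":1}]}}

```text
time: 4.53
ee_pos: [686.9, -182.0, 27.3]
tool_rot: [[-0.779, 0.627, 0.0], [0.627, 0.779, -0.0], [-0.0, 0.0, -1.0]]
wrist_force: [0.4, -0.1, -1.3]
finger_gap: 1.0
```

Emit:
{"api": "servo_tool", "payload": {"motion": [{"slide":[-0.001,0.0008,0],"angular":[0,0,0],"fingers":1},{"slide":[-0.002,0.0016,0],"angular":[0,0,0],"fingers":1},{"slide":[-0.003,0.0024,0],"angular":[0,0,0],"fingers":1}]}}

```text
time: 4.9
ee_pos: [684.3, -179.9, 27.4]
tool_rot: [[-0.779, 0.627, 0.001], [0.627, 0.779, -0.001], [-0.001, 0.0, -1.0]]
wrist_force: [1.1, -2.8, -0.8]
finger_gap: 1.0
```

Emit:
{"api": "servo_tool", "payload": {"motion": [{"slide":[-0.001,0.001,0],"angular":[0,0,0],"fingers":1},{"slide":[-0.0018,0.0022,0],"angular":[0,0,0],"fingers":1},{"slide":[-0.003,0.0035,0],"angular":[0,0,0],"fingers":1}]}}

```text
time: 5.28
ee_pos: [681.1, -176.3, 27.4]
tool_rot: [[-0.779, 0.627, 0.0], [0.627, 0.779, -0.0], [-0.0, -0.0, -1.0]]
wrist_force: [0.9, -1.5, -1.1]
finger_gap: 0.999
```

Emit:
{"api": "servo_tool", "payload": {"motion": [{"slide":[-0.002,0.003,0],"angular":[0,0,0],"fingers":1},{"slide":[-0.005,0.007,0],"angular":[0,0,0],"fingers":1},{"slide":[-0.008,0.012,0],"angular":[0,0,0],"fingers":1},{"slide":[-0.011,0.017,0],"angular":[0,0,0],"fingers":1},{"slide":[-0.0145,0.022,0],"angular":[0,0,0],"fingers":1},{"slide":[-0.018,0.027,0],"angular":[0,0,0],"fingers":1},{"slide":[-0.021,0.032,0],"angular":[0,0,0],"fingers":1},{"slide":[-0.024,0.037,0],"angular":[0,0,0],"fingers":1},{"slide":[-0.0265,0.0405,0],"angular":[0,0,0],"fingers":1},{"slide":[-0.028,0.043,0],"angular":[0,0,0],"fingers":1}]}}

```text
time: 6.52
ee_pos: [652.9, -133.0, 27.4]
tool_rot: [[-0.779, 0.627, 0.0], [0.627, 0.779, -0.0], [-0.0, -0.0, -1.0]]
wrist_force: [1.4, -2.0, -0.2]
finger_gap: 1.0
```

```bash
python3 look.py 3 595 -85 wrist scene
```

```text
6.525 [ 652.9 -133.    27.4] F [ 1.4 -2.  -0.2]
tcp guard [   8.9 -151.6] F guard [ 1.1 -2.1]
scene box [595.2 -54.1] [155.7  91.1] 4.3 guard [-39.9 -67.9]
```

View pics/wrist3.png

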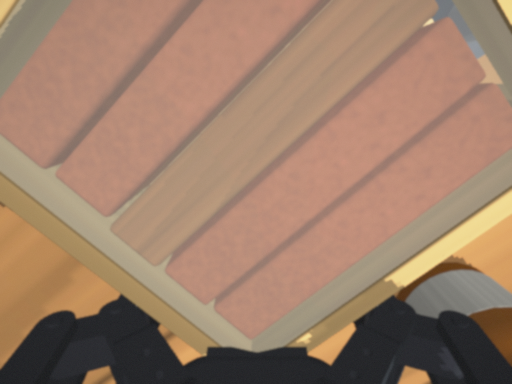

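View pics/scene3.png

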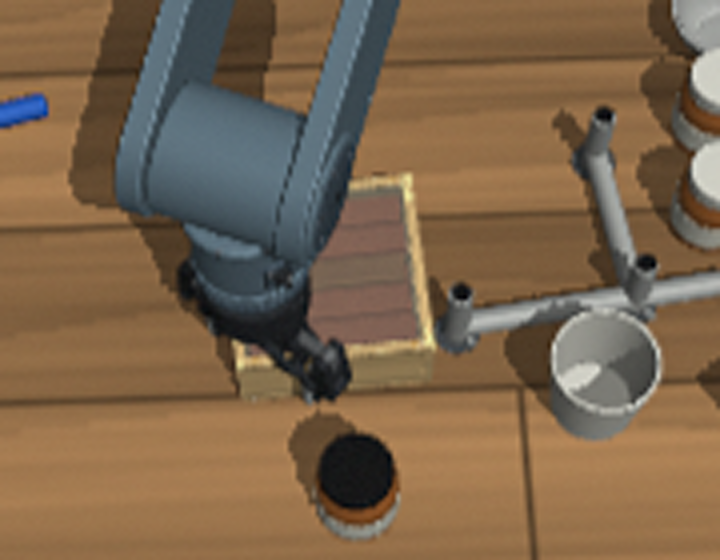

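Emit:
{"api": "servo_tool", "payload": {"motion": [{"slide":[-0.0006,0.0018,0],"angular":[0,0,0],"fingers":1},{"slide":[-0.0012,0.0036,0],"angular":[0,0,0],"fingers":1},{"slide":[-0.0018,0.0054,0],"angular":[0,0,0],"fingers":1},{"slide":[-0.0023,0.007,0],"angular":[0,0,0],"fingers":1}]}}

```text
time: 7.12
ee_pos: [650.7, -126.1, 27.3]
tool_rot: [[-0.779, 0.627, -0.0], [0.627, 0.779, -0.0], [0.0, -0.0, -1.0]]
wrist_force: [1.0, -2.6, 1.3]
finger_gap: 1.001
```

Emit:
{"api": "servo_tool", "payload": {"motion": [{"slide":[-0.0003,0.001,0],"angular":[0,0,0],"fingers":1},{"slide":[-0.0006,0.002,0],"angular":[0,0,0],"fingers":1},{"slide":[-0.0009,0.003,0],"angular":[0,0,0],"fingers":1}]}}

```text
time: 7.5
ee_pos: [649.8, -123.1, 27.3]
tool_rot: [[-0.779, 0.627, 0.0], [0.627, 0.779, -0.0], [-0.0, 0.0, -1.0]]
wrist_force: [0.5, -3.1, 0.0]
finger_gap: 1.001
```

```bash
python3 look.py 4 595 -80 scene
```

```text
7.5 [ 649.8 -123.1   27.3] F [ 0.5 -3.1  0. ]
tcp guard [   7.2 -141.4] F guard [ 0.1 -3.1]
scene box [591.3 -45. ] [153.4  91.7] 4.6 guard [-42.5 -58.3]
```

View pics/scene4.png

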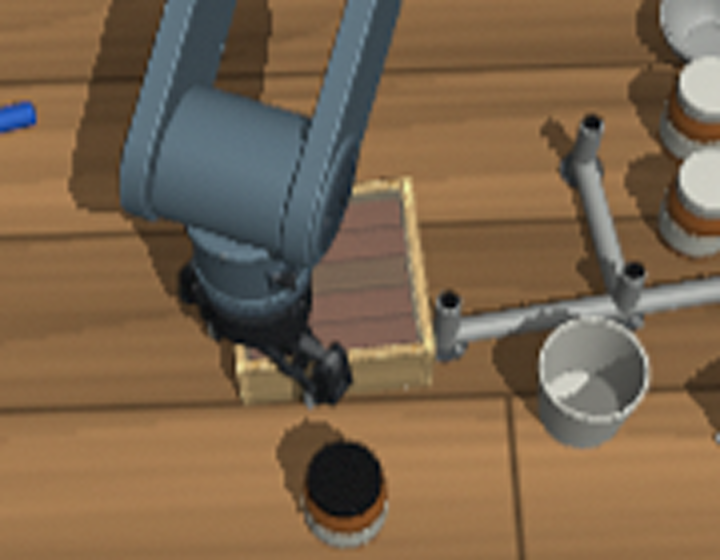

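Emit:
{"api": "servo_tool", "payload": {"motion": [{"slide":[-0.0002,0.0008,0],"angular":[0,0,0],"fingers":1},{"slide":[-0.0003,0.0016,0],"angular":[0,0,0],"fingers":1}]}}

```text
time: 7.8
ee_pos: [649.5, -121.5, 27.3]
tool_rot: [[-0.779, 0.627, -0.0], [0.627, 0.779, -0.0], [0.0, -0.0, -1.0]]
wrist_force: [0.6, -3.0, 1.3]
finger_gap: 1.001
```

Emit:
{"api": "servo_tool", "payload": {"motion": [{"slide":[-0.0002,0.0008,0],"angular":[0,0,0],"fingers":1},{"slide":[-0.0003,0.0016,0],"angular":[0,0,0],"fingers":1}]}}

```text
time: 8.05
ee_pos: [649.2, -119.9, 27.3]
tool_rot: [[-0.779, 0.627, -0.0], [0.627, 0.779, 0.0], [0.0, -0.0, -1.0]]
wrist_force: [0.4, -3.0, -0.2]
finger_gap: 1.0
```

Emit:
{"api": "servo_tool", "payload": {"motion": [{"slide":[-0.0002,0.0008,0],"angular":[0,0,0],"fingers":1},{"slide":[-0.0003,0.0016,0],"angular":[0,0,0],"fingers":1}]}}

```text
time: 8.3
ee_pos: [648.9, -118.3, 27.3]
tool_rot: [[-0.779, 0.627, -0.0], [0.627, 0.779, -0.0], [0.0, -0.0, -1.0]]
wrist_force: [1.1, -4.1, 0.1]
finger_gap: 1.002
```

Emit:
{"api": "servo_tool", "payload": {"motion": [{"slide":[-0.0001,0.0008,0],"angular":[0,0,0],"fingers":1}]}}

```text
time: 8.43
ee_pos: [648.9, -117.9, 27.3]
tool_rot: [[-0.779, 0.627, 0.0], [0.627, 0.779, -0.001], [-0.001, -0.001, -1.0]]
wrist_force: [1.0, -5.7, -1.3]
finger_gap: 1.001
```

Emit:
{"api": "servo_tool", "payload": {"motion": [{"slide":[-0.0001,0.0008,0],"angular":[0,0,0],"fingers":1}]}}

```text
time: 8.55
ee_pos: [648.8, -117.8, 27.3]
tool_rot: [[-0.779, 0.627, 0.0], [0.627, 0.779, -0.002], [-0.001, -0.001, -1.0]]
wrist_force: [0.6, -8.5, -0.8]
finger_gap: 1.001
```

```bash
python3 look.py 5 595 -80 scene top
```

```text
8.55 [ 648.8 -117.8   27.3] F [ 0.6 -8.5 -0.8]
tcp guard [   6.9 -136. ] F guard [-0.6 -8.5]
scene box [590.8 -33.7] [153.2 108.4] 8.9 guard [-41.5 -47.1]
top box [ 535.5 -144.9] [23.  44.8] 58.4 guard [-106.8 -145.4]
```

View pics/scene5.png

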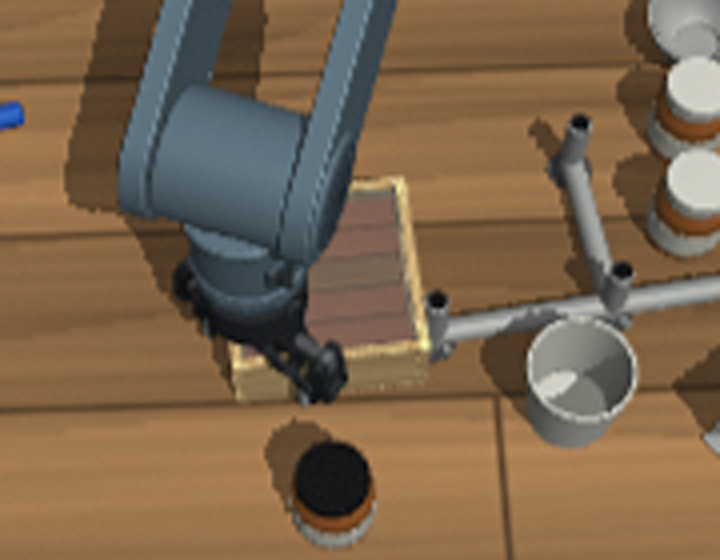

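View pics/top5.png

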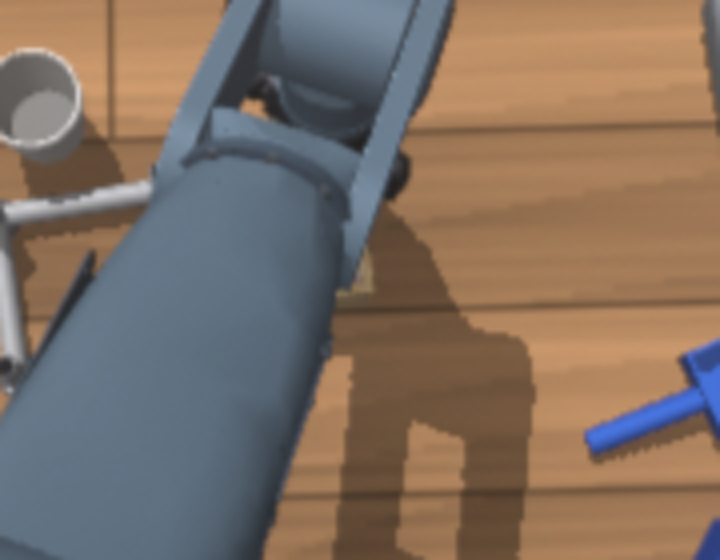

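```bash
cat > arc.py <<'E'
import sys,json
from h import *
# arc.py cx cy dtheta n radial(mm toward post) tangential
cx,cy,dt,n,rad=map(float,sys.argv[1:6]); P=np.array([624.5,17.0]); tanx=float(sys.argv[6]) if len(sys.argv)>6 else 0
c=np.array([cx,cy]); s=ctrl.read_state(); F=s['wrist_force'][:2]
u=(P-c)/np.hypot(*(P-c)); t=np.array([u[1],-u[0]])*-1  # clockwise tangent
v=np.array([(c-P)[1],-(c-P)[0]]); t=v/np.hypot(*v)
x=s['tool_rot'][:2,0]; 
def rot(w,a): return np.array([w[0]*np.cos(a)-w[1]*np.sin(a),w[0]*np.sin(a)+w[1]*np.cos(a)])
lx=rot(x,-np.pi/4); ly=rot(x,np.pi/4)
print('dev',(s['ee_pos'][:2]-c).round(1),'F',F.round(1),'push local x %.1f y %.1f'%(-F@lx,-F@ly),'|F| %.1f'%np.hypot(*F),'toolx ang %.1f'%np.degrees(np.arctan2(x[1],x[0])))
for i in range(1,int(n)+1):
    a=-dt*i/n; q=P+rot(c-P,a)+rad*i/n*rot(u,a)+tanx*i/n*rot(t,a)
    print(i,'slide',((q-c)/1000).round(4).tolist(),'ang',round(a,4),'cmd',q.round(1))
E
python3 arc.py 648.7 -116.8 0.1 3 0
```

```text
dev [ 0.  -1.1] F [-0.4 -6.5] push local x 6.4 y -1.1 |F| 6.5 toolx ang 141.2
1 slide [-0.0045, -0.0007] ang -0.0333 cmd [ 644.2 -117.5]
2 slide [-0.009, -0.0013] ang -0.0667 cmd [ 639.7 -118.1]
3 slide [-0.0135, -0.0017] ang -0.1 cmd [ 635.2 -118.5]
```

Emit:
{"api": "servo_tool", "payload": {"motion": [{"slide":[-0.0045,-0.0007,0],"angular":[0,0,-0.0333],"fingers":1},{"slide":[-0.009,-0.0013,0],"angular":[0,0,-0.0667],"fingers":1},{"slide":[-0.0135,-0.0017,0],"angular":[0,0,-0.1],"fingers":1}]}}

```text
time: 9.02
ee_pos: [635.1, -119.7, 27.3]
tool_rot: [[-0.712, 0.703, 0.0], [0.703, 0.712, -0.002], [-0.001, -0.001, -1.0]]
wrist_force: [0.4, -8.1, -0.5]
finger_gap: 0.999
```

```bash
python3 arc.py 635.2 -118.5 0.1 3 0; python3 look.py 6 590 -70 scene
```

```text
dev [-0.1 -1.2] F [ 0.4 -8.1] push local x 8.1 y 0.4 |F| 8.1 toolx ang 135.4
1 slide [-0.0045, -0.0003] ang -0.0333 cmd [ 630.7 -118.8]
2 slide [-0.0091, -0.0004] ang -0.0667 cmd [ 626.1 -118.9]
3 slide [-0.0136, -0.0004] ang -0.1 cmd [ 621.6 -118.9]
9.025 [ 635.1 -119.7   27.3] F [ 0.4 -8.1 -0.5]
tcp guard [  -6.9 -136. ] F guard [-0.7 -8.1]
scene box [587.6 -30.7] [155.3 109.5] 2.2 guard [-44.3 -43.7]
```

View pics/scene6.png

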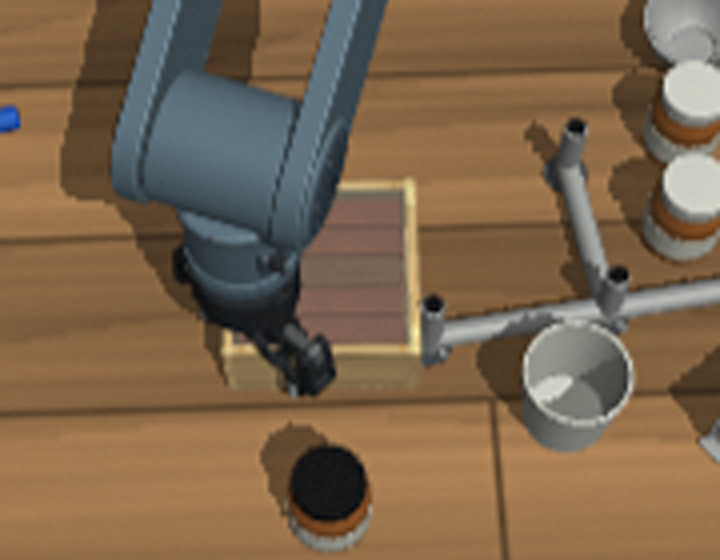

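Emit:
{"api": "servo_tool", "payload": {"motion": [{"slide":[-0.0045,-0.0003,0],"angular":[0,0,-0.0333],"fingers":1},{"slide":[-0.0091,-0.0005,0],"angular":[0,0,-0.0667],"fingers":1},{"slide":[-0.0136,-0.0005,0],"angular":[0,0,-0.1],"fingers":1}]}}

```text
time: 9.45
ee_pos: [621.9, -120.2, 27.4]
tool_rot: [[-0.637, 0.771, 0.001], [0.771, 0.637, -0.002], [-0.002, -0.0, -1.0]]
wrist_force: [2.2, -8.2, -2.6]
finger_gap: 0.997
```

```bash
python3 arc.py 621.6 -119.0 0.15 4 0; python3 look.py 7 585 -65 scene
```

```text
dev [ 0.3 -1.2] F [ 2.2 -8.2] push local x 8.0 y 3.0 |F| 8.5 toolx ang 129.6
1 slide [-0.0051, 0.0002] ang -0.0375 cmd [ 616.5 -118.8]
2 slide [-0.0102, 0.0006] ang -0.075 cmd [ 611.4 -118.4]
3 slide [-0.0152, 0.0012] ang -0.1125 cmd [ 606.4 -117.8]
4 slide [-0.0203, 0.002] ang -0.15 cmd [ 601.3 -117. ]
9.45 [ 621.9 -120.2   27.4] F [ 2.2 -8.2 -2.6]
tcp guard [ -20.1 -134.8] F guard [ 1.1 -8.5]
scene box [581.6 -29.3] [113.1 155.7] 88.1 guard [-50.  -41.5]
```

View pics/scene7.png

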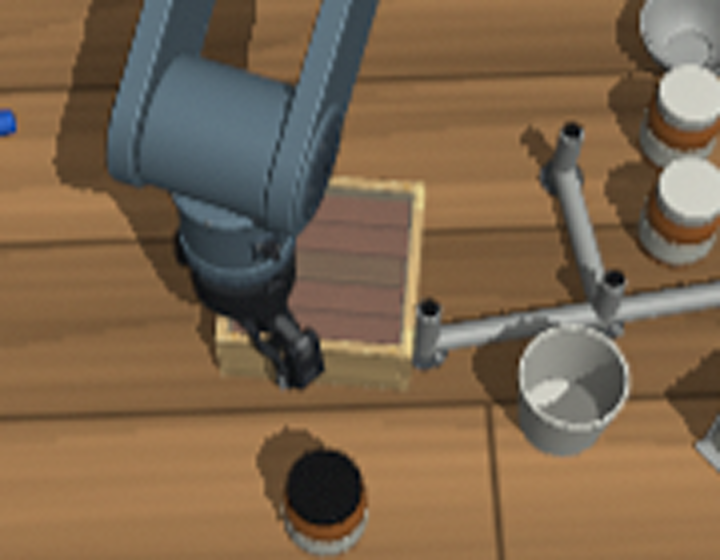

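Emit:
{"api": "servo_tool", "payload": {"motion": [{"slide":[-0.0051,0.0001,0],"angular":[0,0,-0.0375],"fingers":1},{"slide":[-0.0102,0.0004,0],"angular":[0,0,-0.075],"fingers":1},{"slide":[-0.0152,0.001,0],"angular":[0,0,-0.1125],"fingers":1},{"slide":[-0.0203,0.0018,0],"angular":[0,0,-0.15],"fingers":1}]}}

```text
time: 10.0
ee_pos: [601.6, -118.5, 27.4]
tool_rot: [[-0.515, 0.857, 0.001], [0.857, 0.515, -0.002], [-0.002, 0.0, -1.0]]
wrist_force: [1.5, -8.0, -1.1]
finger_gap: 0.996
```

```bash
python3 arc.py 601.3 -117.2 0.15 4 0; python3 look.py 8 575 -55 scene
```

```text
dev [ 0.3 -1.3] F [ 1.5 -8. ] push local x 7.4 y 3.4 |F| 8.1 toolx ang 121.0
1 slide [-0.005, 0.001] ang -0.0375 cmd [ 596.3 -116.2]
2 slide [-0.01, 0.0021] ang -0.075 cmd [ 591.3 -115.1]
3 slide [-0.0149, 0.0035] ang -0.1125 cmd [ 586.4 -113.7]
4 slide [-0.0198, 0.005] ang -0.15 cmd [ 581.5 -112.2]
10.0 [ 601.6 -118.5   27.4] F [ 1.5 -8.  -1.1]
tcp guard [ -40.  -130.3] F guard [ 0.4 -8.1]
scene box [573.  -25.4] [117.4 162.3] 81.7 guard [-58.  -36.4]
```

View pics/scene8.png

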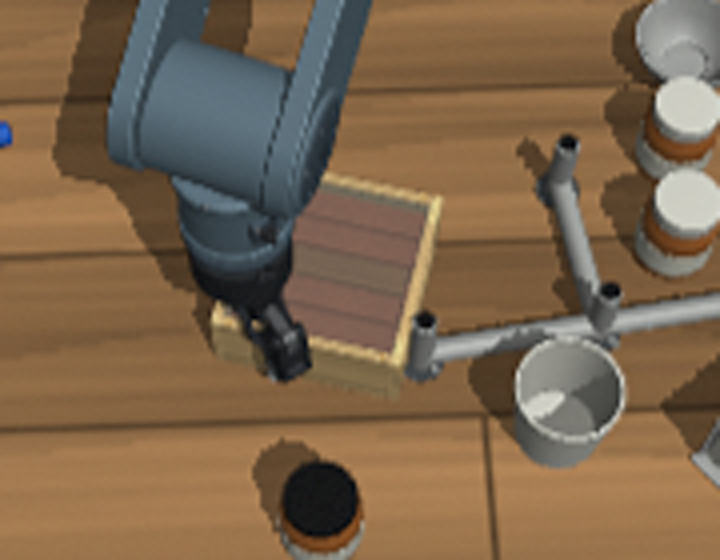

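Steady at 8 N, and the box is pivoting on the post with about 18° turned.

Emit:
{"api": "servo_tool", "payload": {"motion": [{"slide":[-0.005,0.0009,0],"angular":[0,0,-0.0375],"fingers":1},{"slide":[-0.01,0.002,0],"angular":[0,0,-0.075],"fingers":1},{"slide":[-0.0149,0.0033,0],"angular":[0,0,-0.1125],"fingers":1},{"slide":[-0.0198,0.0048,0],"angular":[0,0,-0.15],"fingers":1}]}}

```text
time: 10.55
ee_pos: [581.6, -113.7, 27.4]
tool_rot: [[-0.381, 0.925, 0.001], [0.925, 0.381, -0.002], [-0.002, -0.0, -1.0]]
wrist_force: [1.0, -7.5, -1.0]
finger_gap: 1.0
```

```bash
python3 arc.py 581.5 -112.4 0.15 4 0
```

```text
dev [ 0.1 -1.3] F [ 1.  -7.5] push local x 6.6 y 3.8 |F| 7.6 toolx ang 112.4
1 slide [-0.0048, 0.0017] ang -0.0375 cmd [ 576.7 -110.7]
2 slide [-0.0096, 0.0036] ang -0.075 cmd [ 571.9 -108.8]
3 slide [-0.0143, 0.0056] ang -0.1125 cmd [ 567.2 -106.8]
4 slide [-0.0189, 0.0079] ang -0.15 cmd [ 562.6 -104.5]
```

Emit:
{"api": "servo_tool", "payload": {"motion": [{"slide":[-0.0048,0.0017,0],"angular":[0,0,-0.0375],"fingers":1},{"slide":[-0.0096,0.0036,0],"angular":[0,0,-0.075],"fingers":1},{"slide":[-0.0143,0.0056,0],"angular":[0,0,-0.1125],"fingers":1},{"slide":[-0.0189,0.0079,0],"angular":[0,0,-0.15],"fingers":1}]}}

```text
time: 11.05
ee_pos: [562.5, -105.9, 27.4]
tool_rot: [[-0.238, 0.971, 0.0], [0.971, 0.238, -0.002], [-0.002, -0.0, -1.0]]
wrist_force: [-1.3, -9.1, -0.8]
finger_gap: 1.001
```

```bash
python3 arc.py 562.6 -104.5 0.15 4 0;python3 look.py 9 565 -40 scene
```

```text
dev [-0.1 -1.4] F [-1.3 -9.1] push local x 8.4 y 3.6 |F| 9.2 toolx ang 103.8
1 slide [-0.0045, 0.0024] ang -0.0375 cmd [ 558.1 -102.1]
2 slide [-0.0089, 0.005] ang -0.075 cmd [553.7 -99.5]
3 slide [-0.0132, 0.0077] ang -0.1125 cmd [549.4 -96.8]
4 slide [-0.0175, 0.0106] ang -0.15 cmd [545.1 -93.9]
11.05 [ 562.5 -105.9   27.4] F [-1.3 -9.1 -0.8]
tcp guard [ -77.  -112.5] F guard [-2.6 -8.8]
scene box [556.7 -18.8] [156.7 154.9] 56.4 guard [-73.3 -27.7]
```

View pics/scene9.png

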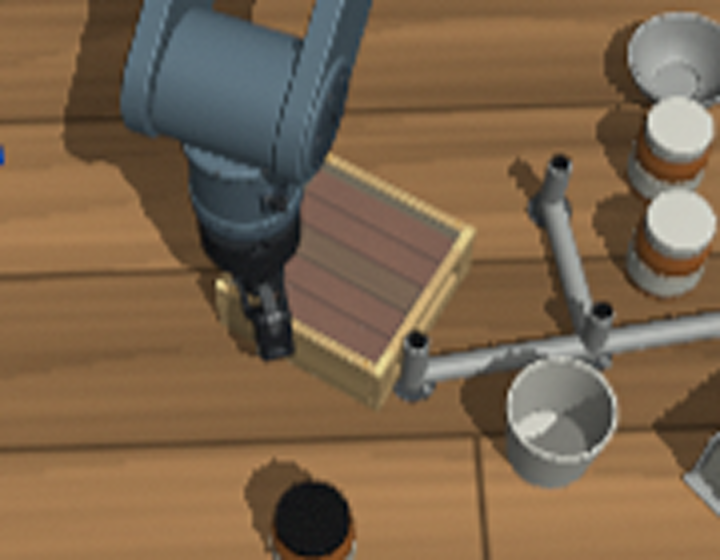

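Emit:
{"api": "servo_tool", "payload": {"motion": [{"slide":[-0.0045,0.0023,0],"angular":[0,0,-0.0375],"fingers":1},{"slide":[-0.0089,0.0048,0],"angular":[0,0,-0.075],"fingers":1},{"slide":[-0.0133,0.0075,0],"angular":[0,0,-0.1125],"fingers":1},{"slide":[-0.0176,0.0103,0],"angular":[0,0,-0.15],"fingers":1}]}}

```text
time: 11.6
ee_pos: [544.7, -95.3, 27.4]
tool_rot: [[-0.091, 0.996, -0.0], [0.996, 0.091, -0.001], [-0.001, -0.0, -1.0]]
wrist_force: [-1.4, -8.0, -0.6]
finger_gap: 1.001
```

```bash
python3 arc.py 545.0 -94.2 0.15 4 -0.2
```

```text
dev [-0.3 -1.1] F [-1.4 -8. ] push local x 7.1 y 4.1 |F| 8.1 toolx ang 95.2
1 slide [-0.0041, 0.003] ang -0.0375 cmd [540.9 -91.2]
2 slide [-0.0082, 0.0062] ang -0.075 cmd [536.8 -88. ]
3 slide [-0.0121, 0.0095] ang -0.1125 cmd [532.9 -84.7]
4 slide [-0.0159, 0.013] ang -0.15 cmd [529.1 -81.2]
```

Emit:
{"api": "servo_tool", "payload": {"motion": [{"slide":[-0.0041,0.003,0],"angular":[0,0,-0.0375],"fingers":1},{"slide":[-0.0082,0.0062,0],"angular":[0,0,-0.075],"fingers":1},{"slide":[-0.0121,0.0095,0],"angular":[0,0,-0.1125],"fingers":1},{"slide":[-0.0159,0.013,0],"angular":[0,0,-0.15],"fingers":1}]}}

```text
time: 12.1
ee_pos: [528.6, -82.1, 27.3]
tool_rot: [[0.059, 0.998, -0.001], [0.998, -0.059, -0.001], [-0.001, -0.001, -1.0]]
wrist_force: [-2.4, -8.5, 0.4]
finger_gap: 1.002
```

```bash
python3 arc.py 529.1 -81.2 0.15 4 0; python3 look.py 10 550 -10 scene
```

```text
dev [-0.5 -0.9] F [-2.4 -8.5] push local x 7.5 y 4.8 |F| 8.9 toolx ang 86.6
1 slide [-0.0036, 0.0036] ang -0.0375 cmd [525.5 -77.6]
2 slide [-0.0071, 0.0074] ang -0.075 cmd [522.  -73.8]
3 slide [-0.0104, 0.0113] ang -0.1125 cmd [518.7 -69.9]
4 slide [-0.0136, 0.0154] ang -0.15 cmd [515.5 -65.8]
12.1 [528.6 -82.1  27.3] F [-2.4 -8.5  0.4]
tcp guard [-107.3  -84.3] F guard [-3.6 -8.1]
scene box [543.4  -0.8] [171. 154.] 39.2 guard [-84.   -8.1]
```

View pics/scene10.png

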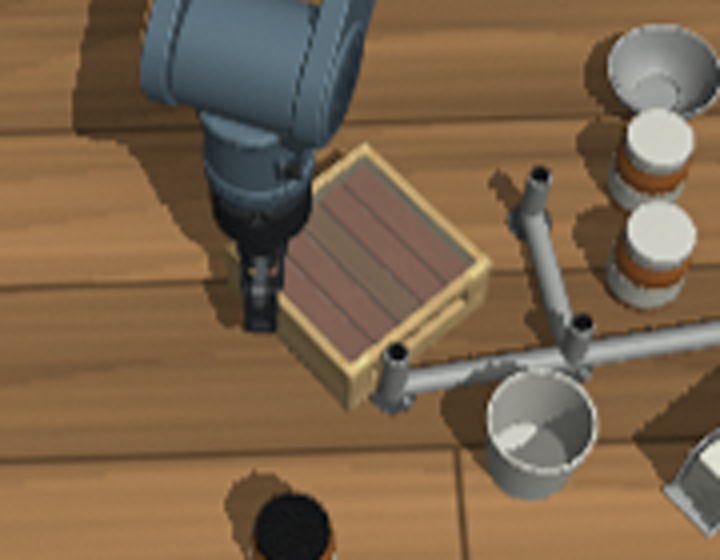

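Emit:
{"api": "servo_tool", "payload": {"motion": [{"slide":[-0.0036,0.0036,0],"angular":[0,0,-0.0375],"fingers":1},{"slide":[-0.0071,0.0074,0],"angular":[0,0,-0.075],"fingers":1},{"slide":[-0.0104,0.0113,0],"angular":[0,0,-0.1125],"fingers":1},{"slide":[-0.0136,0.0154,0],"angular":[0,0,-0.15],"fingers":1}]}}

```text
time: 12.65
ee_pos: [514.8, -66.6, 27.3]
tool_rot: [[0.207, 0.978, -0.001], [0.978, -0.207, -0.001], [-0.001, -0.001, -1.0]]
wrist_force: [-3.4, -7.7, 1.5]
finger_gap: 0.999
```

```bash
python3 arc.py 515.5 -65.8 0.15 4 0
```

```text
dev [-0.7 -0.8] F [-3.4 -7.7] push local x 7.0 y 4.6 |F| 8.4 toolx ang 78.0
1 slide [-0.003, 0.0041] ang -0.0375 cmd [512.5 -61.7]
2 slide [-0.0059, 0.0084] ang -0.075 cmd [509.6 -57.4]
3 slide [-0.0086, 0.0128] ang -0.1125 cmd [506.9 -53. ]
4 slide [-0.0111, 0.0172] ang -0.15 cmd [504.4 -48.6]
```

Emit:
{"api": "servo_tool", "payload": {"motion": [{"slide":[-0.003,0.0041,0],"angular":[0,0,-0.0375],"fingers":1},{"slide":[-0.0059,0.0084,0],"angular":[0,0,-0.075],"fingers":1},{"slide":[-0.0086,0.0128,0],"angular":[0,0,-0.1125],"fingers":1},{"slide":[-0.0111,0.0172,0],"angular":[0,0,-0.15],"fingers":1}]}}

```text
time: 13.15
ee_pos: [503.4, -49.2, 27.3]
tool_rot: [[0.351, 0.936, -0.002], [0.936, -0.351, -0.001], [-0.001, -0.002, -1.0]]
wrist_force: [-4.7, -7.2, 2.5]
finger_gap: 1.004
```

```bash
python3 arc.py 504.4 -48.6 0.15 4 0; python3 look.py 11 545 20 scene
```

```text
dev [-1.  -0.6] F [-4.7 -7.2] push local x 7.2 y 4.6 |F| 8.6 toolx ang 69.4
1 slide [-0.0024, 0.0045] ang -0.0375 cmd [502.  -44.1]
2 slide [-0.0046, 0.0092] ang -0.075 cmd [499.8 -39.4]
3 slide [-0.0066, 0.0139] ang -0.1125 cmd [497.8 -34.7]
4 slide [-0.0085, 0.0187] ang -0.15 cmd [495.9 -29.9]
13.15 [503.4 -49.2  27.3] F [-4.7 -7.2  2.5]
tcp guard [-127.8  -48.3] F guard [-5.6 -6.5]
scene box [542.3  21.4] [172.1 160.3] 22.2 guard [-82.   14.1]
```

View pics/scene11.png

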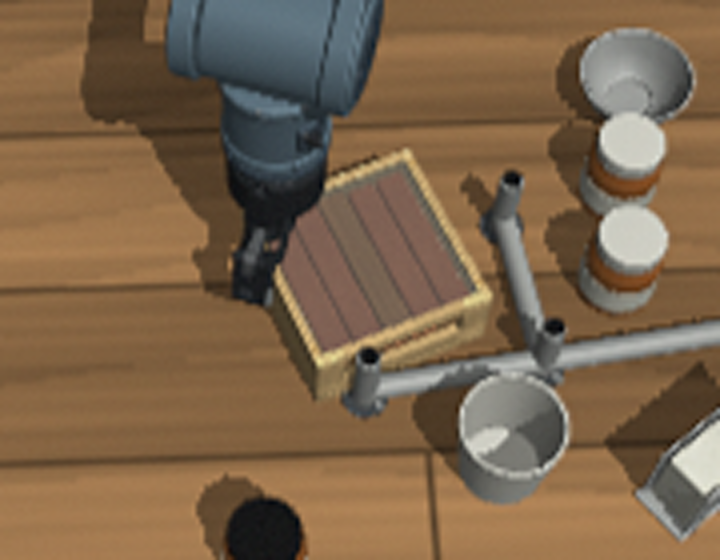

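Emit:
{"api": "servo_tool", "payload": {"motion": [{"slide":[-0.0024,0.0045,0],"angular":[0,0,-0.0375],"fingers":1},{"slide":[-0.0046,0.0092,0],"angular":[0,0,-0.075],"fingers":1},{"slide":[-0.0066,0.0139,0],"angular":[0,0,-0.1125],"fingers":1},{"slide":[-0.0085,0.0187,0],"angular":[0,0,-0.15],"fingers":1}]}}

```text
time: 13.7
ee_pos: [494.9, -30.1, 27.3]
tool_rot: [[0.487, 0.873, -0.002], [0.873, -0.487, -0.0], [-0.001, -0.002, -1.0]]
wrist_force: [-4.9, -6.6, 3.8]
finger_gap: 1.004
```

```bash
python3 arc.py 495.9 -29.9 0.1 4 0; python3 look.py 12 542 30 scene
```

```text
dev [-1.  -0.2] F [-4.9 -6.6] push local x 6.5 y 5.0 |F| 8.2 toolx ang 60.9
1 slide [-0.0011, 0.0032] ang -0.025 cmd [494.8 -26.7]
2 slide [-0.0022, 0.0065] ang -0.05 cmd [493.7 -23.4]
3 slide [-0.0032, 0.0098] ang -0.075 cmd [492.7 -20.1]
4 slide [-0.004, 0.0131] ang -0.1 cmd [491.9 -16.8]
13.7 [494.9 -30.1  27.3] F [-4.9 -6.6  3.8]
tcp guard [-133.7  -28.3] F guard [-5.8 -5.9]
scene box [543.   35.6] [171.7 157.7] 14.2 guard [-79.4  28. ]
```

View pics/scene12.png

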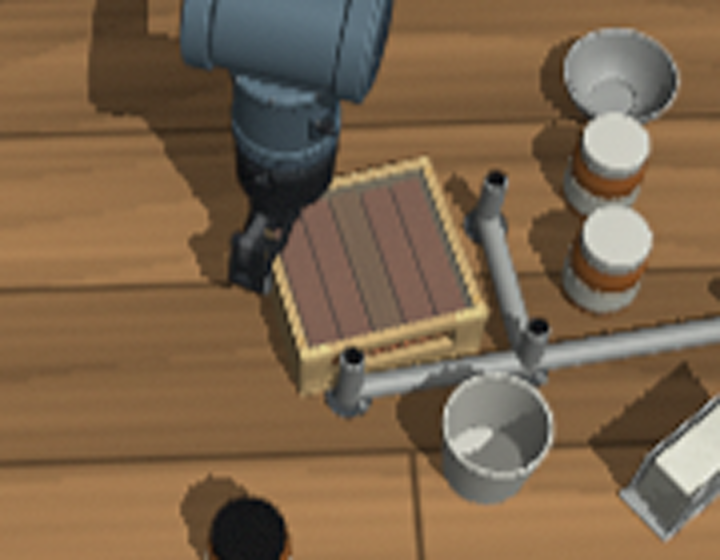

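Emit:
{"api": "servo_tool", "payload": {"motion": [{"slide":[-0.0011,0.0032,0],"angular":[0,0,-0.025],"fingers":1},{"slide":[-0.0022,0.0065,0],"angular":[0,0,-0.05],"fingers":1},{"slide":[-0.0027,0.0081,0],"angular":[0,0,-0.0625],"fingers":1}]}}

```text
time: 14.12
ee_pos: [492.2, -21.8, 27.2]
tool_rot: [[0.54, 0.842, -0.002], [0.842, -0.54, -0.0], [-0.001, -0.002, -1.0]]
wrist_force: [-4.4, -5.3, 2.4]
finger_gap: 0.999
```

```bash
python3 arc.py 493.2 -21.8 0.08 4 0; python3 look.py 13 542 35 scene
```

```text
dev [-1. -0.] F [-4.4 -5.3] push local x 5.4 y 4.2 |F| 6.9 toolx ang 57.3
1 slide [-0.0007, 0.0026] ang -0.02 cmd [492.5 -19.2]
2 slide [-0.0014, 0.0053] ang -0.04 cmd [491.8 -16.5]
3 slide [-0.0021, 0.0079] ang -0.06 cmd [491.1 -13.9]
4 slide [-0.0027, 0.0106] ang -0.08 cmd [490.5 -11.2]
14.125 [492.2 -21.8  27.2] F [-4.4 -5.3  2.4]
tcp guard [-135.3  -19.6] F guard [-5.1 -4.6]
scene box [544.3  40. ] [171.3 159.6] 10.9 guard [-77.5  32.2]
```

View pics/scene13.png

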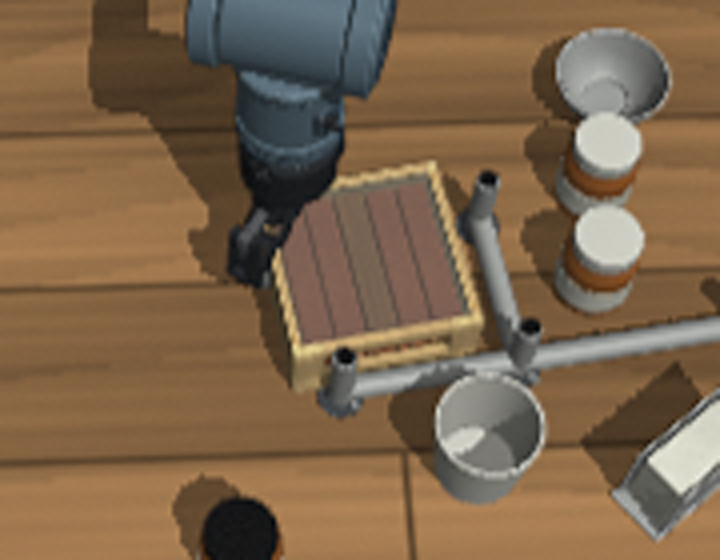

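Emit:
{"api": "servo_tool", "payload": {"motion": [{"slide":[-0.0007,0.0026,0],"angular":[0,0,-0.02],"fingers":1},{"slide":[-0.0014,0.0053,0],"angular":[0,0,-0.04],"fingers":1}]}}

```text
time: 14.42
ee_pos: [490.4, -16.9, 27.2]
tool_rot: [[0.572, 0.82, -0.003], [0.82, -0.572, -0.001], [-0.003, -0.002, -1.0]]
wrist_force: [-7.2, -10.9, 4.8]
finger_gap: 0.999
```

```bash
python3 arc.py 491.8 -16.5 0.04 2 0; python3 look.py 14 542 38 scene
```

```text
dev [-1.4 -0.4] F [ -7.2 -10.9] push local x 9.0 y 9.5 |F| 13.1 toolx ang 55.1
1 slide [-0.0006, 0.0027] ang -0.02 cmd [491.2 -13.8]
2 slide [-0.0012, 0.0053] ang -0.04 cmd [490.6 -11.2]
14.425 [490.4 -16.9  27.2] F [ -7.2 -10.9   4.8]
tcp guard [-136.3  -14.6] F guard [-8.6 -9.9]
scene box [544.7  43.4] [171.5 159.8] 9.1 guard [-76.6  35.6]
```

View pics/scene14.png

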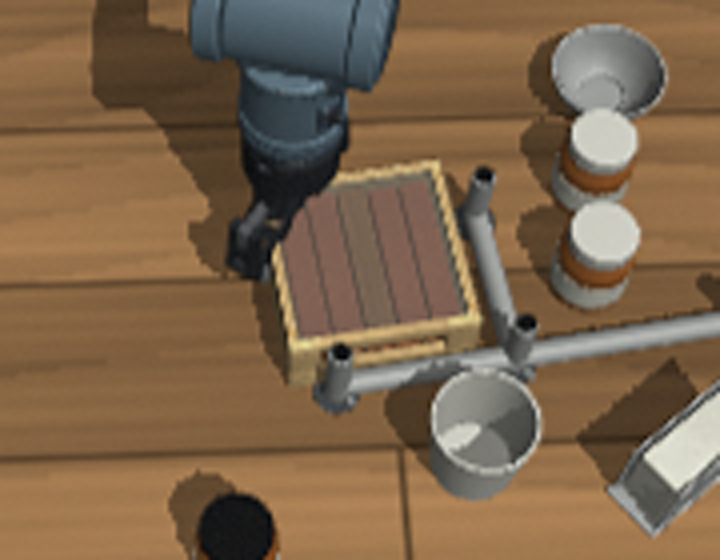

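Emit:
{"api": "servo_tool", "payload": {"motion": [{"slide":[0.0002,-0.0013,0],"angular":[0,0,0],"fingers":1},{"slide":[0.0002,-0.0013,0],"angular":[0,0,0],"fingers":1}]}}

```text
time: 14.72
ee_pos: [490.3, -17.1, 26.9]
tool_rot: [[0.572, 0.82, -0.004], [0.82, -0.572, 0.001], [-0.001, -0.004, -1.0]]
wrist_force: [-5.3, -0.9, 4.2]
finger_gap: 0.999
```

```bash
python3 look.py 15 542 38 wrist
```

```text
14.725 [490.3 -17.1  26.9] F [-5.3 -0.9  4.2]
tcp guard [-136.4  -14.7] F guard [-5.4 -0.2]
```

View pics/wrist15.png

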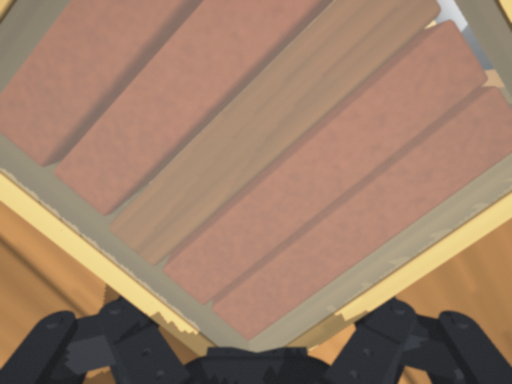

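Emit:
{"api": "servo_tool", "payload": {"motion": [{"slide":[0.0005,0.0001,0],"angular":[0,0,0],"fingers":1},{"slide":[0.0005,0.0001,0],"angular":[0,0,0],"fingers":1}]}}

```text
time: 15.02
ee_pos: [490.4, -17.1, 26.8]
tool_rot: [[0.572, 0.82, -0.005], [0.82, -0.572, 0.001], [-0.002, -0.004, -1.0]]
wrist_force: [-6.9, -2.2, 6.3]
finger_gap: 0.998
```

Emit:
{"api": "servo_tool", "payload": {"motion": [{"slide":[0.0005,0.0001,0],"angular":[0,0,0],"fingers":1},{"slide":[0.0005,0.0001,0],"angular":[0,0,0],"fingers":1}]}}

```text
time: 15.28
ee_pos: [490.5, -17.0, 26.8]
tool_rot: [[0.572, 0.821, -0.006], [0.821, -0.572, 0.001], [-0.003, -0.005, -1.0]]
wrist_force: [-8.9, -3.4, 7.9]
finger_gap: 0.998
```

Emit:
{"api": "servo_tool", "payload": {"motion": [{"slide":[0.0003,0.0,0.0005],"angular":[0,0,0],"fingers":1},{"slide":[0.0006,0.0,0.0005],"angular":[0,0,0],"fingers":1}]}}

```text
time: 15.52
ee_pos: [490.7, -17.1, 26.9]
tool_rot: [[0.571, 0.821, -0.006], [0.821, -0.571, 0.001], [-0.003, -0.006, -1.0]]
wrist_force: [-9.0, -4.3, 5.6]
finger_gap: 0.999
```

Emit:
{"api": "servo_tool", "payload": {"motion": [{"slide":[0.0005,0.0,0.0003],"angular":[0,0,0],"fingers":1},{"slide":[0.0005,0.0,0.0003],"angular":[0,0,0],"fingers":1}]}}

```text
time: 15.78
ee_pos: [490.7, -17.2, 26.9]
tool_rot: [[0.571, 0.821, -0.007], [0.821, -0.571, 0.001], [-0.004, -0.006, -1.0]]
wrist_force: [-10.3, -5.7, 2.9]
finger_gap: 0.996
```

Emit:
{"api": "servo_tool", "payload": {"motion": [{"slide":[0.0005,-0.0005,0.0002],"angular":[0,0,0],"fingers":1},{"slide":[0.0005,-0.0005,0.0002],"angular":[0,0,0],"fingers":1}]}}

```text
time: 16.02
ee_pos: [490.8, -17.4, 26.8]
tool_rot: [[0.571, 0.821, -0.008], [0.821, -0.571, 0.001], [-0.004, -0.007, -1.0]]
wrist_force: [-11.0, -4.0, 3.2]
finger_gap: 0.996
```

Emit:
{"api": "servo_tool", "payload": {"motion": [{"slide":[0.0004,-0.0002,0.0002],"angular":[0,0,0],"fingers":1},{"slide":[0.0004,-0.0002,0.0002],"angular":[0,0,0],"fingers":1}]}}

```text
time: 16.27
ee_pos: [490.8, -17.4, 26.8]
tool_rot: [[0.571, 0.821, -0.009], [0.821, -0.571, 0.001], [-0.004, -0.008, -1.0]]
wrist_force: [-10.9, -2.8, 2.5]
finger_gap: 1.0
```

```bash
python3 look.py 16 542 38 scene top
```

```text
16.275 [490.8 -17.4  26.8] F [-10.9  -2.8   2.5]
tcp guard [-136.   -15.1] F guard [-11.2  -1.3]
scene box [536.5  41.9] [155.2 158.2] 8.4 guard [-85.   35.1]
top box [567.3 113.2] [ 45.7 102.3] 66.0 guard [-40.3 106.1]
```

View pics/scene16.png

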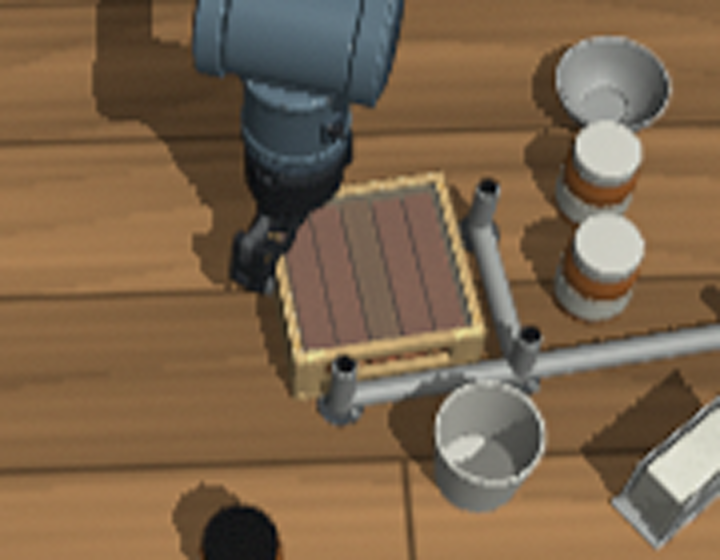

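View pics/top16.png

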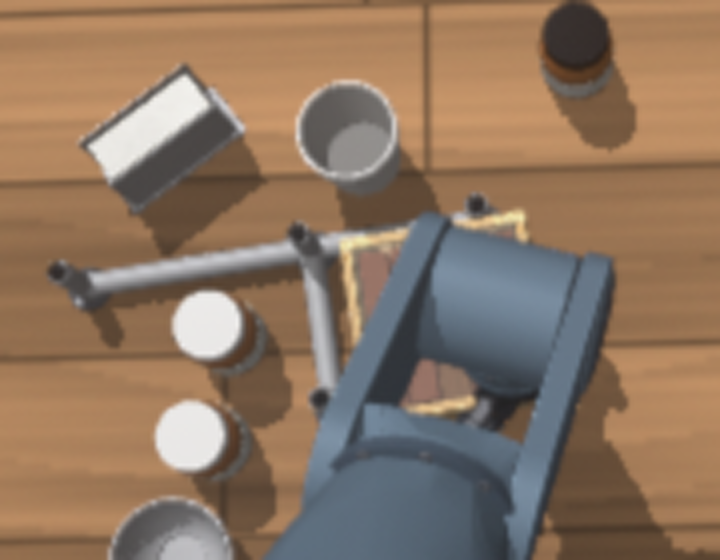

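Emit:
{"api": "servo_tool", "payload": {"motion": [{"slide":[0.0005,0,0.0001],"angular":[0,0,0],"fingers":1},{"slide":[0.001,0,0.0001],"angular":[0,0,0],"fingers":1}]}}

```text
time: 16.62
ee_pos: [490.8, -17.4, 26.7]
tool_rot: [[0.571, 0.821, -0.011], [0.821, -0.571, 0.001], [-0.005, -0.01, -1.0]]
wrist_force: [-15.0, -5.0, 4.9]
finger_gap: 0.998
```

Emit:
{"api": "servo_tool", "payload": {"motion": [{"slide":[0.0004,-0.0002,0],"angular":[0,0,0],"fingers":1},{"slide":[0.0004,-0.0002,0],"angular":[0,0,0],"fingers":1},{"slide":[0.0004,-0.0002,0],"angular":[0,0,0],"fingers":1}]}}

```text
time: 17.0
ee_pos: [490.8, -17.4, 26.6]
tool_rot: [[0.571, 0.821, -0.012], [0.821, -0.571, 0.002], [-0.006, -0.011, -1.0]]
wrist_force: [-15.8, -3.4, 5.6]
finger_gap: 1.001
```

Emit:
{"api": "servo_tool", "payload": {"motion": [{"slide":[-0.0015,0,-0.0004],"angular":[0,0,0],"fingers":1},{"slide":[-0.003,0,-0.0008],"angular":[0,0,0],"fingers":1},{"slide":[-0.003,0,-0.0008],"angular":[0,0,0],"fingers":1}]}}

```text
time: 17.38
ee_pos: [490.7, -17.5, 26.9]
tool_rot: [[0.572, 0.82, -0.006], [0.82, -0.572, 0.002], [-0.002, -0.005, -1.0]]
wrist_force: [-7.0, -1.2, 2.9]
finger_gap: 1.0
```

Emit:
{"api": "servo_tool", "payload": {"motion": [{"slide":[-0.0001,0.001,0],"angular":[0,0,0],"fingers":1},{"slide":[-0.0003,0.002,0],"angular":[0,0,0],"fingers":1}]}}

```text
time: 17.62
ee_pos: [490.6, -16.9, 26.9]
tool_rot: [[0.571, 0.821, -0.006], [0.821, -0.571, -0.001], [-0.004, -0.004, -1.0]]
wrist_force: [-8.0, -10.0, 2.1]
finger_gap: 1.003
```

Emit:
{"api": "servo_tool", "payload": {"motion": [{"slide":[-0.0001,0.001,0],"angular":[0,0,0],"fingers":1},{"slide":[-0.0003,0.002,0],"angular":[0,0,0],"fingers":1}]}}

```text
time: 17.88
ee_pos: [490.3, -15.2, 26.9]
tool_rot: [[0.572, 0.821, -0.005], [0.821, -0.572, -0.001], [-0.004, -0.004, -1.0]]
wrist_force: [-7.9, -9.8, 2.5]
finger_gap: 0.997
```

Emit:
{"api": "servo_tool", "payload": {"motion": [{"slide":[-0.0012,0.0008,0],"angular":[0,0,0],"fingers":1},{"slide":[-0.0018,0.002,0],"angular":[0,0,0],"fingers":1},{"slide":[-0.002,0.0035,0],"angular":[0,0,0],"fingers":1}]}}

```text
time: 18.25
ee_pos: [489.4, -10.8, 27.1]
tool_rot: [[0.572, 0.82, -0.003], [0.82, -0.572, 0.0], [-0.001, -0.002, -1.0]]
wrist_force: [-3.7, -4.6, -1.8]
finger_gap: 0.999
```

```bash
python3 look.py 17 540 48 scene
```

```text
18.25 [489.4 -10.8  27.1] F [-3.7 -4.6 -1.8]
tcp guard [-136.5   -8.4] F guard [-4.3 -4.1]
scene box [543.9  48.7] [173.2 158.8] 7.8 guard [-76.7  40.9]
```

View pics/scene17.png

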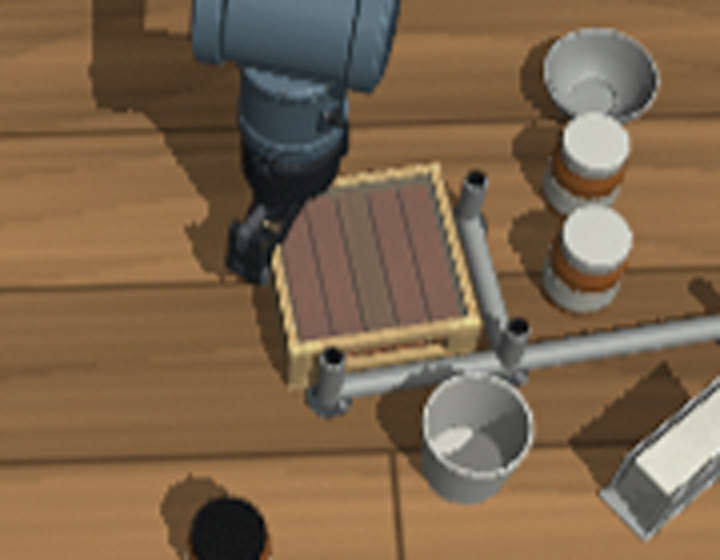

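Emit:
{"api": "servo_tool", "payload": {"motion": [{"slide":[-0.0003,0.0015,0],"angular":[0,0,0],"fingers":1},{"slide":[-0.0005,0.0035,0],"angular":[0,0,0],"fingers":1},{"slide":[-0.0007,0.0055,0],"angular":[0,0,0],"fingers":1},{"slide":[-0.001,0.0075,0],"angular":[0,0,0],"fingers":1},{"slide":[-0.0013,0.009,0],"angular":[0,0,0],"fingers":1}]}}

```text
time: 18.92
ee_pos: [488.2, -1.8, 27.1]
tool_rot: [[0.572, 0.82, -0.003], [0.82, -0.572, 0.0], [-0.001, -0.002, -1.0]]
wrist_force: [-3.4, -4.7, -2.4]
finger_gap: 1.002
```

Emit:
{"api": "servo_tool", "payload": {"motion": [{"slide":[-0.0001,0.001,0],"angular":[0,0,0],"fingers":1},{"slide":[-0.0003,0.002,0],"angular":[0,0,0],"fingers":1}]}}

```text
time: 19.18
ee_pos: [487.9, 0.2, 27.1]
tool_rot: [[0.572, 0.82, -0.003], [0.82, -0.572, 0.0], [-0.001, -0.002, -1.0]]
wrist_force: [-3.9, -4.8, -2.0]
finger_gap: 1.0
```

Emit:
{"api": "servo_tool", "payload": {"motion": [{"slide":[-0.0001,0.001,0],"angular":[0,0,0],"fingers":1},{"slide":[-0.0003,0.002,0],"angular":[0,0,0],"fingers":1}]}}

```text
time: 19.42
ee_pos: [487.6, 2.2, 27.1]
tool_rot: [[0.572, 0.82, -0.003], [0.82, -0.572, 0.0], [-0.001, -0.002, -1.0]]
wrist_force: [-3.2, -4.6, -1.3]
finger_gap: 1.0
```

Emit:
{"api": "servo_tool", "payload": {"motion": [{"slide":[-0.0001,0.0007,-0.0003],"angular":[0,0,0],"fingers":1},{"slide":[-0.0002,0.0014,-0.0003],"angular":[0,0,0],"fingers":1}]}}

```text
time: 19.68
ee_pos: [487.6, 3.2, 27.0]
tool_rot: [[0.572, 0.82, -0.003], [0.82, -0.572, -0.0], [-0.002, -0.002, -1.0]]
wrist_force: [-4.6, -6.0, -0.2]
finger_gap: 1.003
```

Emit:
{"api": "servo_tool", "payload": {"motion": [{"slide":[-0.0001,0.0007,0],"angular":[0,0,0],"fingers":1},{"slide":[-0.0002,0.0014,0],"angular":[0,0,0],"fingers":1}]}}

```text
time: 19.92
ee_pos: [487.5, 4.2, 27.1]
tool_rot: [[0.572, 0.82, -0.002], [0.82, -0.572, -0.001], [-0.002, -0.001, -1.0]]
wrist_force: [-4.7, -8.8, -0.2]
finger_gap: 1.001
```

Emit:
{"api": "servo_tool", "payload": {"motion": [{"slide":[-0.0001,0.0007,0],"angular":[0,0,0],"fingers":1}]}}

```text
time: 20.05
ee_pos: [487.6, 4.3, 27.2]
tool_rot: [[0.572, 0.82, -0.002], [0.82, -0.572, -0.002], [-0.003, -0.0, -1.0]]
wrist_force: [-5.0, -14.0, -0.3]
finger_gap: 1.003
```

Emit:
{"api": "servo_tool", "payload": {"motion": [{"slide":[-0.0001,0.0007,0],"angular":[0,0,0],"fingers":1}]}}

```text
time: 20.18
ee_pos: [487.7, 4.4, 27.3]
tool_rot: [[0.572, 0.82, -0.002], [0.82, -0.572, -0.003], [-0.003, 0.0, -1.0]]
wrist_force: [-4.2, -16.6, -1.0]
finger_gap: 1.0
```

Emit:
{"api": "servo_tool", "payload": {"motion": [{"slide":[-0.0005,0.0001,0],"angular":[0,0,0],"fingers":1},{"slide":[-0.0005,0.0002,0],"angular":[0,0,0],"fingers":1}]}}

```text
time: 20.42
ee_pos: [487.7, 4.4, 27.4]
tool_rot: [[0.572, 0.82, -0.0], [0.82, -0.572, -0.003], [-0.003, 0.001, -1.0]]
wrist_force: [-3.2, -15.1, -2.4]
finger_gap: 0.999
```

```bash
python3 look.py 18 540 60 scene
```

```text
20.425 [487.7   4.4  27.4] F [ -3.2 -15.1  -2.4]
tcp guard [-136.1    7. ] F guard [ -5.3 -14.5]
scene box [531.8  72.6] [155.6 177.2] 7.4 guard [-85.5  66.3]
```

View pics/scene18.png

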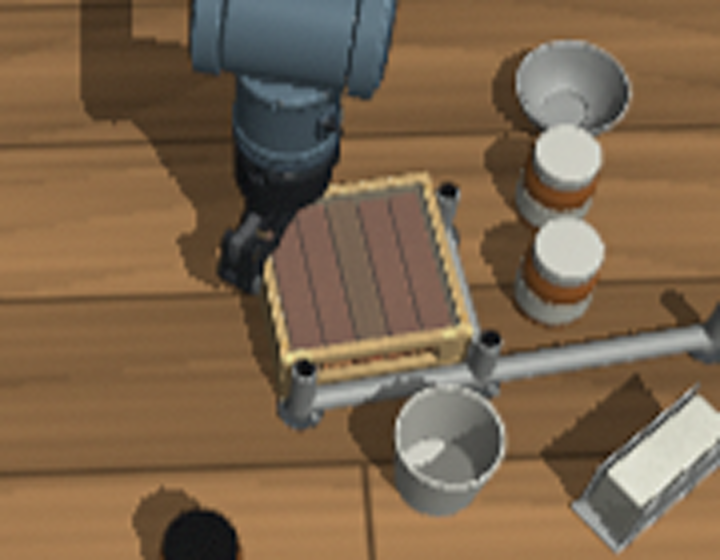

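Emit:
{"api": "servo_tool", "payload": {"motion": [{"slide":[-0.0002,0.0004,-0.0002],"angular":[0,0,0],"fingers":1},{"slide":[-0.0002,0.0006,-0.0002],"angular":[0,0,0],"fingers":1}]}}

```text
time: 20.72
ee_pos: [487.7, 4.5, 27.4]
tool_rot: [[0.572, 0.82, -0.0], [0.82, -0.572, -0.004], [-0.003, 0.002, -1.0]]
wrist_force: [-2.2, -18.0, -1.1]
finger_gap: 1.004
```

Emit:
{"api": "servo_tool", "payload": {"motion": [{"slide":[-0.0001,0.0002,-0.0001],"angular":[0,0,0],"fingers":1},{"slide":[-0.0001,0.0002,-0.0001],"angular":[0,0,0],"fingers":1}]}}

```text
time: 20.98
ee_pos: [487.7, 4.5, 27.3]
tool_rot: [[0.572, 0.82, 0.0], [0.82, -0.572, -0.004], [-0.003, 0.002, -1.0]]
wrist_force: [-3.1, -18.3, -1.7]
finger_gap: 1.001
```

Emit:
{"api": "servo_tool", "payload": {"motion": [{"slide":[-0.0008,-0.002,0],"angular":[0,0,0],"fingers":1},{"slide":[-0.0015,-0.005,0],"angular":[0,0,0],"fingers":1},{"slide":[-0.004,-0.009,0],"angular":[0,0,0],"fingers":1},{"slide":[-0.008,-0.014,0],"angular":[0,0,0],"fingers":1},{"slide":[-0.013,-0.02,0],"angular":[0,0,0],"fingers":1},{"slide":[-0.019,-0.028,0],"angular":[0,0,0],"fingers":1},{"slide":[-0.026,-0.038,0],"angular":[0,0,0],"fingers":1}]}}

```text
time: 21.85
ee_pos: [461.0, -31.3, 27.2]
tool_rot: [[0.572, 0.82, -0.0], [0.82, -0.572, -0.0], [-0.0, -0.0, -1.0]]
wrist_force: [-0.5, -0.3, 0.1]
finger_gap: 1.0
```

```bash
python3 look.py 19 540 60 scene wrist
```

```text
21.85 [461.  -31.3  27.2] F [-0.5 -0.3  0.1]
tcp guard [-167.4  -24.8] F guard [-0.6 -0.2]
scene box [531.3  75.7] [155.2 171.2] 7.5 guard [-85.6  69.4]
```

View pics/wrist19.png

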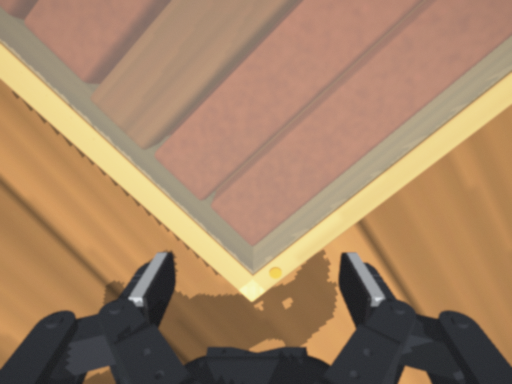

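The wrist view shows the box corner clear of both fingers, with its apex at (253,297). I'm raising the arm and moving it aside to check.

Emit:
{"api": "servo_tool", "payload": {"motion": [{"slide":[-0.005,-0.01,0.02],"angular":[0,0,0],"fingers":1},{"slide":[-0.01,-0.02,0.06],"angular":[0,0,0],"fingers":1},{"slide":[-0.015,-0.04,0.11],"angular":[0,0,0],"fingers":1},{"slide":[-0.02,-0.08,0.15],"angular":[0,0,0],"fingers":1},{"slide":[-0.02,-0.125,0.17],"angular":[0,0,0],"fingers":1},{"slide":[-0.02,-0.17,0.18],"angular":[0,0,0],"fingers":1},{"slide":[-0.02,-0.21,0.18],"angular":[0,0,0],"fingers":1},{"slide":[-0.02,-0.24,0.18],"angular":[0,0,0],"fingers":1},{"slide":[-0.02,-0.25,0.18],"angular":[0,0,0],"fingers":1},{"slide":[-0.02,-0.25,0.18],"angular":[0,0,0],"fingers":1}]}}

```text
time: 23.2
ee_pos: [441.3, -280.5, 206.9]
tool_rot: [[0.573, 0.819, -0.0], [0.819, -0.573, 0.001], [0.0, -0.001, -1.0]]
wrist_force: [-0.3, -0.6, -0.3]
finger_gap: 1.006
```

```bash
python3 look.py 20 530 65 scene top; python3 - <<'E'
from h import *
for n in ('scene','top'):
    a=np.load(f'pics/{n}0.npz')['d']; b=np.load(f'pics/{n}20.npz')['d']
    W0,W1=cloud(n,a)[...,2],cloud(n,b)[...,2]
    m=((np.abs(W0-W1)>12)&np.isfinite(W0-W1)).astype(np.uint8); m=cv2.morphologyEx(m,cv2.MORPH_OPEN,np.ones((3,3)))
    k,l,st,ce=cv2.connectedComponentsWithStats(m); print(n,[(s[:4].tolist(),int(s[4])) for s in st[1:] if s[4]>15])
E
```

```text
23.2 [ 441.3 -280.5  206.9] F [-0.3 -0.6 -0.3]
tcp guard [-220.7 -269.1] F guard [-0.4 -0.6]
scene box [540.   76.7] [172.8 170. ] 7.6 guard [-76.8  69.1]
top box [539.4  74.2] [170.6 168.5] 7.6 guard [-73.2  71.2]
scene [([111, 0, 152, 159], 9864), ([264, 0, 84, 76], 4521), ([412, 0, 65, 65], 1951), ([257, 169, 56, 54], 2282), ([196, 196, 54, 57], 2528)]
top [([253, 132, 52, 53], 2236), ([14, 153, 399, 231], 32333), ([192, 161, 53, 54], 2266), ([0, 316, 40, 31], 670), ([0, 373, 5, 11], 46)]
```

View pics/scene20.png

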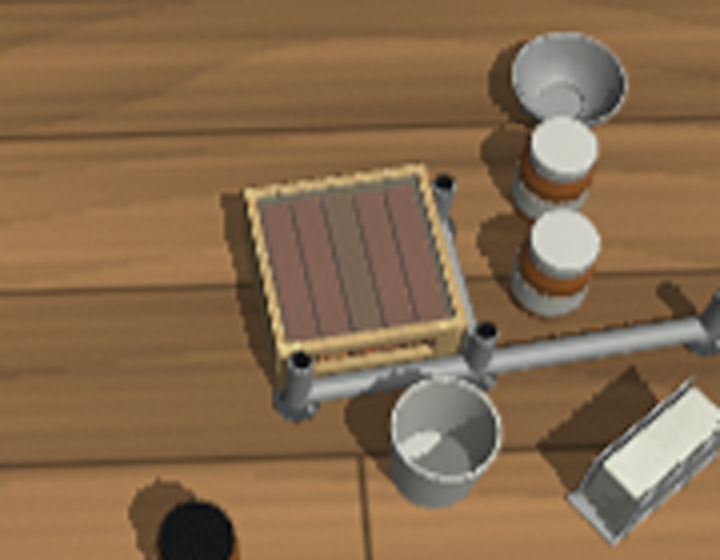

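View pics/top20.png

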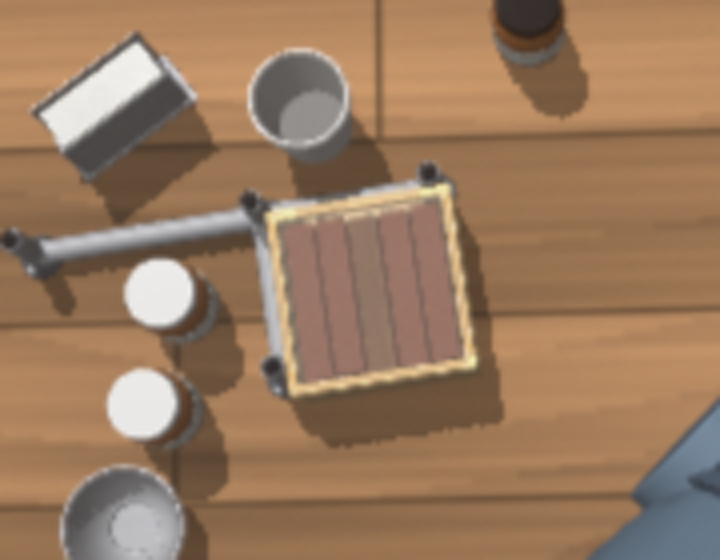

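```bash
python3 - <<'E'
from h import *
a=np.radians(7.8); R=np.array([[np.cos(a),-np.sin(a)],[np.sin(a),np.cos(a)]])
for n,o in (('top',[621.6,13.6]),('scene',[625.5,18.6])):
    z=np.load(f'pics/{n}20.npz'); im,d=z['im'],z['d']; W=cloud(n,d)
    m=(np.abs(W[...,2]-69)<6)&(np.hypot(W[...,0]-530,W[...,1]-65)<120)&(im[...,0].astype(int)-im[...,2]>18)
    m=cv2.morphologyEx(m.astype(np.uint8),cv2.MORPH_CLOSE,np.ones((3,3)))
    k,l,st,ce=cv2.connectedComponentsWithStats(m); i=1+np.argmax(st[1:,4]); v,u=np.nonzero(l==i)
    c,s,an=cv2.minAreaRect(onplane(n,np.stack([u,v],-1),70)[:,:2].astype(np.float32)); print(n,np.round(s,1),round(an,2),(R.T@(np.array(c)-o)).round(1))
E
```

```text
top [168.7 150.1] 7.87 [-73.9  62.2]
scene [153.9 155.9] 7.78 [-86.3  62.2]
```

```bash
python3 -c "
from station import ctrl
print(ctrl.close_job())"
```

```text
the job is handed in; nothing more can be done
None
```

The dispenser is in the corner against both rails, with its slot facing the customers, and I handed the job in at about 23 s. The arm was clear of everything. No verdict was reported.

**What I did:** I straddled the box's back corner, on the customers' side, with the open fingers. I pushed it about 60 mm onto the end post, then swung it a quarter turn clockwise on the post at about 7 to 9 N. At the end of the swing the force rose to 13 N as the slot side came flat on the rail. I pressed it on the front rail until the wrist read 16 N, eased off, slid it along, and pressed it on the side rail until the wrist read about 18.5 N. I estimate 13 to 14 N of that reached the side rail after friction. The highest wrist reading was about 18.6 N, below the 20 N limit. Forces are read only at the end of each move, so a brief higher peak in between cannot be ruled out.

**Last checks:**

| Check | Result |
|---|---|
| Box angle | 7.8° in both views, same as the guard |
| Scene-view centre | guard (-86, 62) mm, against (-85, 60) wanted |
| Top-view centre along guard y | 62 mm |
| Top-view centre along guard x | disagreed at -74 mm; the box measured 169 mm that way, so the end post was probably taken in with it |
| Other objects | depth before and after changed only where the box was, where it is now, and in areas I put down to the arm |

In the top view the arm hid part of the counter on the robot's side, and the scoop was not looked at on its own afterwards.

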